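# Load the rocket inspection carousel

### The job

Get the toy rockets ready for inspection: clear the nut driver out of the carousel into the grey tool tray, lying flat, and lay every standing rocket on its side in a carousel cradle of its own. Set each rocket down only in the cradle at the yellow pointer (never put a rocket into, or touch one in, a cradle elsewhere), and turn the carousel by a click, for which it has a crank with an upright knob, to bring an empty cradle there for the next. When all the rockets are cradled, the carousel rests in a click and an empty cradle is at the pointer, switch the lamp on last by pushing its lever right over; leave the ladybird and the loose crank handle alone.

Things in the scene. Friction and masses are not known exactly. Their poses are not given: they have to be found in the camera images.
- rocket_chrome: tin toy rocket, chrome body with red nose and fins, 160 mm tall, about 160 g; may be absent. Stands upright on four fins at the start. Origin at the centre of its foot, z along its axis to the nose. Body a 40 mm diameter cylinder from 16 to 122 mm above the foot, then a rounded nose; the fins reach 32 mm from the axis and 22 mm up from the foot
- rocket_chrome_mid (a point): middle of rocket_chrome, on its axis 80 mm above the foot (axes as the rocket's)
- rocket_blue: tin toy rocket, blue body with yellow nose and fins, 160 mm tall, about 160 g; may be absent. Stands upright on four fins at the start. Origin at the centre of its foot, z along its axis to the nose. Body a 40 mm diameter cylinder from 16 to 122 mm above the foot, then a rounded nose; the fins reach 32 mm from the axis and 22 mm up from the foot
- rocket_blue_mid (a point): middle of rocket_blue, on its axis 80 mm above the foot (axes as the rocket's)
- rocket_green: tin toy rocket, green body with white nose and fins, 160 mm tall, about 160 g; may be absent. Stands upright on four fins at the start. Origin at the centre of its foot, z along its axis to the nose. Body a 40 mm diameter cylinder from 16 to 122 mm above the foot, then a rounded nose; the fins reach 32 mm from the axis and 22 mm up from the foot
- rocket_green_mid (a point): middle of rocket_green, on its axis 80 mm above the foot (axes as the rocket's)
- stand: fixed stand of the carousel, steel disc 200 mm across, 24 mm high, with a yellow pointer lying flat on the bench that sticks out along the stand's -x side and marks the loading station. Origin on the bench on the carousel's axis, z up; placed and turned differently each time (the pointer faces the robot roughly)
- mark (a point): loading station: the point 125 mm from the carousel's axis above the yellow pointer, 78 mm above the bench, where the seat point of the cradle now at the pointer lies (axes as the stand's); a rocket is laid there along the stand's y
- carousel (a joint): angle of the carousel deck in rad, 0 at the start, growing counter-clockwise from above; turns either way without end, with a detent every quarter turn (0, 1.57, 3.14, ...) that pulls the deck in from up to 0.6 rad away once let go (settles in about 1 s). About 6 N at the crank knob lifts it out. Plywood deck 344 mm across, top 36 mm above the bench, four alike cradles
- cradle0 (a point): seat point of cradle 0: where the middle of a seated rocket is, 125 mm from the carousel's axis, 78 mm above the bench. Axes as the deck's: a rocket here lies along this point's y axis, nose either way. Holds the nut driver and is at the pointer at the start
- cradle1 (a point): seat point of cradle 1: where the middle of a seated rocket is, 125 mm from the carousel's axis, 78 mm above the bench. Axes as the deck's: a rocket here lies along this point's x axis, nose either way. Two V saddles 12 mm thick, 40 mm either side of the seat point along the rocket; 90 degree V, 48 mm wide, from 28 to 4 mm below the seat point; free between them down to the deck
- cradle2 (a point): seat point of cradle 2: where the middle of a seated rocket is, 125 mm from the carousel's axis, 78 mm above the bench. Axes as the deck's: a rocket here lies along this point's y axis, nose either way. Shaped as cradle 1
- cradle3 (a point): seat point of cradle 3: where the middle of a seated rocket is, 125 mm from the carousel's axis, 78 mm above the bench. Axes as the deck's: a rocket here lies along this point's x axis, nose either way. Shaped as cradle 1
- crank_knob (a point): upright round aluminium knob of the carousel's crank, 20 mm diameter, from 126 to 168 mm above the bench, 58 mm from the carousel's axis, fixed to the deck and turning with it; it stands between two cradles as seen from above when the deck is in a detent. This point is on its axis, 150 mm above the bench. The crank arm under it is at 118 to 126 mm; the hub is 20 mm in radius
- nut_driver: nut driver lying level, 160 mm long, 28 mm thick, about 150 g: red round handle from x = -85 to 15 mm, thin shaft, steel socket from 32 to 75 mm. Origin under its axis (axis at z = 14 mm), x along it to the socket. At the start it lies across the V saddles of the cradle at the pointer, its axis 70 mm above the bench
- nut_driver_mid (a point): point on the nut driver's axis, 14 mm above its origin (axes as the driver's)
- tray: grey open tool tray, 210 (x) by 130 (y) by 30 mm high, 5 mm walls and floor, fixed to the bench. Origin under its centre
- lamp_switch (a joint): switch lever of the inspection lamp: 0 = off (leaning to the block's -x side), 1.0 rad = on (leaning to +x); stays where it is left
- lamp_switch_tip (a point): tip of the red switch lever, 80 mm long (axes as the lever's)
- lamp_switch_base: grey block under the switch lever, fixed; origin at its underside; the lever swings in the block's x-z plane
- ladybird: red tin ladybird, 95 by 80 by 41 mm; bystander, origin at its underside
- crank_handle: loose aluminium crank handle, 110 mm long with an upright 60 mm knob; bystander, origin at its underside

How it is judged:
By the outcome, as a careful person would: the job done as asked, in the order asked, and still so for the second after the job is handed in, with the robot touching nothing.
Of rocket_chrome, rocket_blue, rocket_green only 2 to 3 are there at a start; the rules pass over those that are not, and their reading is None.
At some moment in a run one of nut_driver, rocket_chrome, rocket_blue, rocket_green may be knocked a few centimetres aside while the robot is not near it.
Once in a run the grip may slacken for a moment while it holds something.
It also fails if it takes over 210 s, if anything falls off the work surface, if the arm or the gripper's body presses on something with over 40 N, if the wrist force passes 120 N, or if a joint passes its speed limit or range.

### The arm

A 6-joint arm with a two-finger parallel gripper is mounted at the origin on the work surface. World frame = base frame: x ahead of the robot, y to its left, z up, the work surface at z = 0. Lengths are in mm, angles in rad, forces in N, time in s.
With the tool pointing down it reaches from about 300 to 775 mm from the base axis. Payload 14.6 kg.
Tool frame: the origin (TCP) lies midway between the tips of the shut fingers; the grasp point (between the pads) lies 19 mm behind it (manip.grasp_offset is the distance from the TCP to the grasp point, in mm); z points along the fingers, y is the line along which they close (so a half turn about z gives the same grasp; the last joint's range is limited). The gripper opens to 94 mm and grips with 3 to 60 N. Pads are 16 mm wide; open, the fingers measure 119 mm over their backs; the gripper's body (75 mm by 177 mm) begins 78 mm behind the grasp point.
Start: joints at [1.091, 0.3, 1.521, -0, 1.321, -0.067], TCP at [220.643, 503.792, 205.446] pointing down, gripper open.
Joint ranges: [-3.03, 3.03], [-0.79, 2.21], [0.23, 2.52], [-1.04, 4.18], [0, 3.07], [-2.55, 2.55]. Speed limits (rad/s): [2.22, 2.22, 2.57, 3.14, 3.14, 3.14].

### API

Orientations are given as [roll, pitch, yaw] about the fixed x, y, z axes, in that order (R = Rz(yaw) Ry(pitch) Rx(roll)).
In Python, from cell import manip, viewer gives the robot as it stands. The module is installed in compiled form; this text tells all that it offers.
- The arm moves only by the tool move_arm, never from a script. Its argument "moves" is a list of rows, each a list of 4 numbers: the shift along the tool's x, y, z in m, then the turn about the tool's z in rad. A call has 1 to 12 rows; each row is the pose to reach, as a shift and turn from the pose commanded when the call began, along the tool's axes at that moment; what a row does not reach only later rows make up. A row lasts 1/10 s, in which the tool goes at most 50 mm and 8.59 degrees, less where a joint would pass 70% of its speed; a pose out of reach is approached as far as the arm can. A call with a gripper value outside its range is refused whole. "jaw" is the finger opening in m, from 0 to 0.094, set as the call begins (left out, the last holds). The fingers move at their own pace and stop on an object; "squeeze" is the grip in N (left out, the last holds). Time passes only in rows, so rows that repeat a pose let the fingers close. It gives the time, the measured TCP pose, the force, the opening and the grip force at its end, in the units of the state.
- manip.read_state(): the state, without advancing time (a new reading comes with each control period).
- viewer.camera(name): name is "side" or "top" or "wrist"; returns a dict with "frame" (384x512x3 uint8, blue, green, red), "z_map" (384x512 float32, mm along the optical axis (not along the pixel's ray), 0 where there is no reading), "fx", "fy", "cx", "cy" (pixels), "origin" and "orientation" of the camera in the world. Camera axes: x right, y down, z forward; pixel columns grow to the right and rows downward; lengths in mm; the calibration is good to about 2 mm. The wrist camera is an equidistant fisheye: a pixel r from the principal point sees the ray r / f radians off the axis. A picture is of the moment at which its call begins.
- manip.sign_off(): hands the job in; it is judged then, once.
The state is a dict: "clock": time; "joints": joint angles; "qd": joint speeds; "effort": joint torques, N m; "eef_pos": TCP position; "eef_rot": TCP orientation; "wrist_force": force on the tool from outside, world axes, zero at the start; "moment": the same for the moment, N m; "finger_gap": finger opening in mm; "finger_force": force on a finger pad.
Only numpy, scipy, OpenCV 4.12 (cv2) and the standard library are available. Lean on these libraries where they do the work, as an engineer would, in place of code of your own. Each camera call takes 0.05 s, during which the arm holds its last target. There are 200 camera calls.

## Working session

There is one attempt and no reset: what is moved stays moved. The work goes in short steps, Python scripts to look and compute and a tool call to move; the robot and the scene stay as the last step left them, time stands still between calls to the robot, and variables do not carry over. Pictures are saved under pics/ and viewed, at most 17 in all, crops included, and the job is handed in when it is done.

Besides the shell and the picture viewer there is one more tool, called after "Emit:" as name(argument=value, ...) on one line, values as JSON. move_arm: Moves the arm, as the interface text tells. Its arguments: {"type":"object","properties":{"moves":{"type":"array"},"jaw":{"type":"number"},"squeeze":{"type":"number"}},"required":["moves"]}

```bash
mkdir -p pics
cat > h.py <<'E'
import numpy as np, cv2
from cell import manip, viewer
from scipy.spatial.transform import Rotation as R
def cam(n):
    c=viewer.camera(n); o=np.array(c["orientation"],float)
    c["R"]=o if o.shape==(3,3) else R.from_euler("xyz",o).as_matrix(); c["t"]=np.array(c["origin"],float); c["n"]=n
    return c
def world(c):
    z=c["z_map"]; v,u=np.mgrid[0:z.shape[0],0:z.shape[1]].astype(float)
    x=(u-c["cx"])/c["fx"]; y=(v-c["cy"])/c["fy"]
    if c["n"]=="wrist":
        r=np.hypot(x,y)+1e-9; k=np.tan(np.minimum(r,1.5))/r; x=x*k;y=y*k
    P=np.stack([x*z,y*z,z],-1)@c["R"].T+c["t"]; P[z<=0]=np.nan
    return P
def proj(c,p):
    q=(np.array(p)-c["t"])@c["R"]
    x,y=q[...,0]/q[...,2],q[...,1]/q[...,2]
    return c["cx"]+c["fx"]*x,c["cy"]+c["fy"]*y
E
python3 - <<'E'
from h import *
print(manip.read_state(), manip.grasp_offset)
a=[cam(n) for n in("side","top","wrist")]
for c in a:
    print(c["n"],c["orientation"],c["origin"],c["fx"],c["fy"],c["cx"],c["cy"]); cv2.imwrite(f"pics/a_{c['n']}.png",c["frame"])
    np.savez(f"a_{c['n']}.npz",P=world(c))
cv2.imwrite("pics/a_top15.png",cv2.resize(a[1]["frame"],(800,600),interpolation=cv2.INTER_CUBIC))
E
```

```text
{'clock': 0.0, 'joints': array([ 1.09139381e+00,  3.00511533e-01,  1.52158262e+00,  2.59414304e-05,
        1.32070665e+00, -6.66131461e-02]), 'qd': array([-0.00057649,  0.0004726 , -0.00059816, -0.00091923,  0.00121381,
       -0.00169917]), 'effort': array([-7.90186514e-04, -5.31798220e+01, -3.52732229e+01,  7.08582834e-02,
        2.43041193e-02, -1.08804354e-04]), 'eef_pos': array([220.52146247, 503.56523892, 204.86350411]), 'eef_rot': array([-3.14038885e+00, -1.05490443e-04,  2.72879678e+00]), 'wrist_force': array([-0.10313976, -1.02837482,  0.10344001]), 'moment': array([-0.01052265, -0.03011124, -0.01548717]), 'finger_force': 0.0, 'finger_gap': 93.94557758856469} 18.8
side [-2.4034996   0.01100713 -0.55137279] [  -2.89186135 -940.23774709 1288.00403695] 462.1899580489865 462.1899580489865 251.80769149818207 195.43420729052062
top [-3.00789267 -0.02335086 -1.57423306] [ 391.2788791    -8.70824204 1270.34281693] 349.6968758896582 349.6968758896582 259.0965943141355 193.11469966669654
wrist [2.91031446e+00 9.42999519e-06 1.15752176e+00] [159.37327486 529.23290675 383.96201131] 297.3186396354542 297.3186396354542 252.64376078287856 195.6831976032905
```

View pics/a_top15.png

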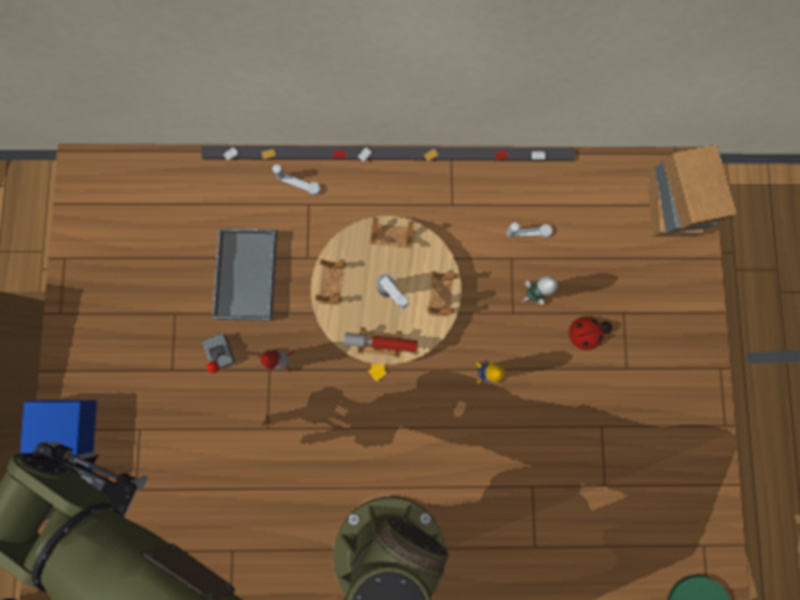

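View pics/a_side.png

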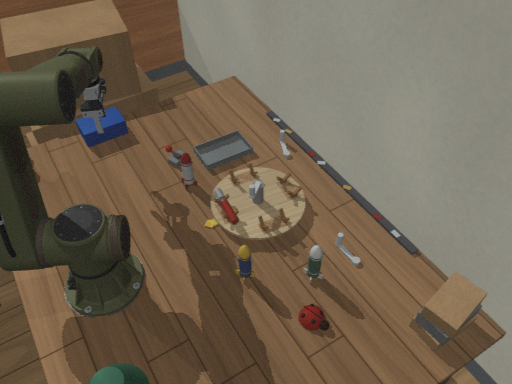

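The top view shows chrome at (268,360), blue at (487,371) and green at (538,290). The driver lies over the pointer at about (380,343), pointer tip at (378,371), knob near (400,298), tray at (245,275), and the lamp lever is red at (213,367). All three rockets are standing, and there are two loose handles. Next I measure from the depth maps.

```bash
cat >> h.py <<'E'
def blob(c,P,box,zr,hsv=None):
    m=(P[...,0]>box[0])&(P[...,0]<box[1])&(P[...,1]>box[2])&(P[...,1]<box[3])&(P[...,2]>zr[0])&(P[...,2]<zr[1])
    if hsv is not None: m&=cv2.inRange(cv2.cvtColor(c["frame"],cv2.COLOR_BGR2HSV),*map(np.array,hsv))>0
    return P[m]
def circ(q):
    A=np.c_[2*q[:,:2],np.ones(len(q))]; s=np.linalg.lstsq(A,(q[:,:2]**2).sum(1),rcond=None)[0]
    return s[:2],np.sqrt(s[2]+s[:2]@s[:2])
E
cat > m.py <<'E'
from h import *
S={}
def rockets(boxes,zr=(35,115)):
    cs=[cam("top"),cam("side")]
    for n,b in boxes.items():
        for c in cs:
            P=world(c); q=blob(c,P,b,zr); t=blob(c,P,b,(30,200))
            if len(q)>6:
                f=circ(q); print(n,c["n"],len(q),"axis",f[0].round(1),"r",f[1].round(1),"zmax",t[:,2].max().round(1),"hi xy",t[t[:,2]>t[:,2].max()-12].mean(0).round(1))
    return cs
E
python3 - <<'E'
from h import *
import m
c=cam("top");P=world(c)
for n,(u,v) in dict(chrome=(268,360),blue=(490,371),green=(542,288),ptr=(378,371),knob=(405,303),hub=(385,285),drvR=(400,344),drvS=(355,340),tray=(245,275),lamp=(217,345),tip=(213,367),deck=(330,250),lady=(587,333)).items():
    print(n,P[int(v/1.5625),int(u/1.5625)].round(1))
g=P[int(288/1.5625)-0,int(542/1.5625)]
E
```

```text
chrome [423.7 241.9 160.9]
blue [ 400.6 -208.5  141.5]
green [ 574.5 -323.7  133.8]
ptr [402.6  26.8  -0.6]
knob [539.8 -34.7 168.3]
hub [582.6   7.3 124.2]
drvR [458.9 -26.2  83.9]
drvS [469.   71.8  87.5]
tray [624.  336.6   7.9]
lamp [463.3 390.2  22.6]
tip [412.6 368.5 104.8]
deck [678.6 135.1  31. ]
lady [ 485.6 -450.8   36.5]
```

Run:
```python
from h import *
import m
cs=m.rockets(dict(chrome=(370,480,190,295),blue=(340,460,-270,-150),green=(510,640,-390,-260)))
for c in cs:
    P=world(c); n=c["n"]
    q=blob(c,P,(380,780,-200,200),(28,44)); 
    d=q[:,:2]; (x,y),r=cv2.minEnclosingCircle(d.astype(np.float32)); print(n,"deck enc",x,y,r)
    # pointer (yellow at z~0)
    q=blob(c,P,(350,460,-60,110),(-8,15),((18,120,120),(38,255,255)))
    if len(q): print(n,"ptr",len(q),q.mean(0).round(1),q.min(0).round(1),q.max(0).round(1))
    q=blob(c,P,(430,500,-90,130),(74,95)); q=q[:,:3]
    mu=q.mean(0); e=np.linalg.svd(q-mu,full_matrices=0)[2][0]; s=(q-mu)@e
    print(n,"drv",len(q),mu.round(1),e.round(3),s.min().round(1),s.max().round(1),(mu+e*(s.min()+s.max())/2).round(1), "z",np.median(q[:,2]))
    q=blob(c,P,(480,620,-80,90),(160,175)); print(n,"knob",len(q),q.mean(0).round(1) if len(q) else "")
    q=blob(c,P,(480,620,-80,90),(115,160)); print(n,"arm",len(q),q.mean(0).round(1))
    q=blob(c,P,(500,760,230,440),(20,45)); b=cv2.minAreaRect(q[:,:2].astype(np.float32)); print(n,"tray",b)
    for l,h in ((0,10),(170,180)):
        q=blob(c,P,(380,500,320,430),(20,120),((l,120,80),(h,255,255))); print(n,"lever red",len(q),q.mean(0).round(1) if len(q) else "", q[q[:,2].argmax()].round(1) if len(q) else "")
    q=blob(c,P,(400,510,320,440),(25,60)); b=cv2.minAreaRect(q[:,:2].astype(np.float32)); print(n,"lampblk",b,np.median(q[:,2]))
s=cs[1]["frame"]; t=cs[0]["frame"]
a=cv2.resize(t[160:260,115:255],(800,571),interpolation=cv2.INTER_CUBIC); cv2.imwrite("pics/b1.png",a)
```

```text
chrome top 55 axis [425.7 244.2] r 20.0 zmax 160.0 hi xy [425.8 243.6 153.5]
chrome side 166 axis [424.1 243.8] r 16.6 zmax 158.3 hi xy [424.4 243.3 152.3]
blue top 46 axis [ 396.3 -224.6] r 20.1 zmax 160.0 hi xy [ 396.8 -223.   153.4]
blue side 177 axis [ 395.5 -221.7] r 18.7 zmax 161.3 hi xy [ 394.1 -223.   155. ]
green top 75 axis [ 581.1 -340.5] r 19.3 zmax 161.4 hi xy [ 580.1 -339.2  154.7]
green side 187 axis [ 580.6 -338.3] r 18.9 zmax 160.3 hi xy [ 577.8 -339.5  153.7]
top deck enc 587.5982666015625 4.4354705810546875 171.9827880859375
top ptr 99 [400.2  26.2   3.1] [381.3   5.2  -6.4] [417.   48.5   9.5]
top drv 319 [462.6  12.1  80.4] [-0.113 -0.994  0.001] -82.9 76.7 [462.9  15.2  80.4] z 80.69744820444635
top knob 29 [541.7 -31.8 167. ]
top arm 175 [574.6  -4.2 124.4]
top tray ((624.622314453125, 330.6578369140625), (131.89776611328125, 210.97047424316406), 88.50630950927734)
top lever red 46 [410.1 369.9  99.9] [406.1 370.8 106.8]
top lever red 0  
top lampblk ((446.723388671875, 384.3192443847656), (67.04621887207031, 45.451438903808594), 16.64350700378418) 28.746548404768873
side deck enc 586.1417846679688 9.002030372619629 176.4539337158203
side ptr 86 [402.8  28.8   4. ] [378.8   8.   -4.5] [423.9  51.7  12.2]
side drv 245 [460.4  14.7  80.5] [-0.099 -0.995  0.003] -87.4 80.1 [460.8  18.3  80.5] z 80.42067785312747
side knob 27 [540.5 -30.6 166.6]
side arm 134 [565.7 -12.7 129. ]
side tray ((623.3158569335938, 333.2040710449219), (142.3680877685547, 212.27320861816406), 88.32351684570312)
side lever red 34 [408.6 369.8  97.7] [404.8 367.1 108. ]
side lever red 0  
side lampblk ((445.3230895996094, 387.5564880371094), (64.59349060058594, 48.77796173095703), 35.81777572631836) 30.273127342231987
```

View pics/b1.png

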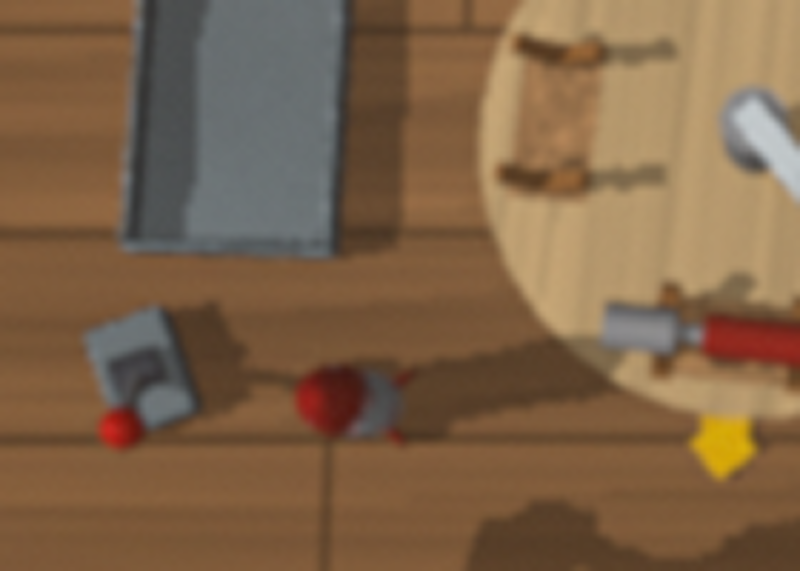

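```bash
cat >> h.py <<'E'
def go(x,y,z,yaw,p=None,yaw0=None):
    """shift/turn in tool axes (m, rad) from measured pose (or p,yaw0) to a world TCP pose"""
    s=manip.read_state(); p=s["eef_pos"] if p is None else np.array(p,float); w=s["eef_rot"][2] if yaw0 is None else yaw0
    T=R.from_euler("xyz",[np.pi,0,w]).as_matrix(); d=(np.array([x,y,z])-p)@T/1000
    t=(w-yaw+np.pi)%(2*np.pi)-np.pi
    print("row",d.round(4).tolist()+[round(float(t),4)]); return d
E
python3 - <<'E'
from h import *
go(464.3,31.4,205,1.4545)
E
```

```text
row [-0.4127, -0.3349, 0.0002, 1.2743]
```

Emit:
move_arm(moves=[[-0.4127,-0.3349,0,1.2743],[-0.4127,-0.3349,0,1.2743],[-0.4127,-0.3349,0,1.2743],[-0.4127,-0.3349,0,1.2743],[-0.4127,-0.3349,0,1.2743],[-0.4127,-0.3349,0,1.2743],[-0.4127,-0.3349,0,1.2743],[-0.4127,-0.3349,0,1.2743],[-0.4127,-0.3349,0,1.2743],[-0.4127,-0.3349,0,1.2743],[-0.4127,-0.3349,0,1.2743],[-0.4127,-0.3349,0,1.2743]], jaw=0.06)

```text
clock: 1.5
eef_pos: [465.3, 28.6, 205.2]
eef_rot: [-3.141, 0.0, 1.451]
wrist_force: [-0.6, 0.1, -0.5]
finger_gap: 59.7
finger_force: 0.0
```

Emit:
move_arm(moves=[[0,0,0,0],[0,0,0,0]])

```text
clock: 1.7
eef_pos: [464.0, 32.2, 205.5]
eef_rot: [-3.141, -0.0, 1.455]
wrist_force: [0.6, -0.6, 0.3]
finger_gap: 59.9
finger_force: 0.0
```

Run:
```python
from h import *
s=manip.read_state(); print(s["joints"].round(3)); go(464.3,31.4,205,1.4545)
c=cam("wrist"); cv2.imwrite("pics/w1.png",c["frame"])
P=world(c); q=blob(c,P,(430,500,-90,130),(74,95)); mu=q.mean(0); e=np.linalg.svd(q-mu,full_matrices=0)[2][0]; t=(q-mu)@e
print(mu,e,t.min(),t.max(),mu+e*(t.min()+t.max())/2,np.percentile(q[:,2],90))
q=blob(c,P,(500,600,-80,40),(160,175)); print("knob",q.mean(0))
```

```text
[-0.009  0.11   1.75   0.     1.282  0.106]
row [-0.0008, 0.0004, 0.0005, 0.0008]
[463.30878946  21.48391164  80.60231566] [-1.10469906e-01 -9.93879189e-01  7.46905011e-04] -77.03220631990301 84.48880934198833 [462.89692434  17.77843036  80.60510035] 83.4775017674535
knob [542.70507194 -21.90643214 166.05013218]
```

Emit:
move_arm(moves=[[-0.001,0,0.05,0],[-0.001,0,0.09,0],[-0.001,0,0.12,0],[-0.001,0,0.135,0],[-0.001,0,0.145,0],[-0.001,0,0.151,0],[-0.001,0,0.151,0]])

```text
clock: 2.45
eef_pos: [464.2, 30.8, 54.4]
eef_rot: [-3.142, 0.0, 1.455]
wrist_force: [0.0, 0.9, 0.5]
finger_gap: 60.0
finger_force: 0.0
```

Emit:
move_arm(moves=[[0,0,0,0],[0,0,0,0],[0,0,0,0],[0,0,0,0],[0,0,0,0]], jaw=0.01, squeeze=40)

```text
clock: 2.95
eef_pos: [464.9, 30.4, 54.9]
eef_rot: [3.14, -0.0, 1.454]
wrist_force: [2.6, -0.5, 0.5]
finger_gap: 27.0
finger_force: 40.0
```

Emit:
move_arm(moves=[[0,0,-0.03,0],[0,0,-0.08,0],[0,0,-0.13,0],[0,0,-0.17,0],[0,0,-0.17,0]])

```text
clock: 3.45
eef_pos: [465.8, 30.5, 229.5]
eef_rot: [3.133, -0.001, 1.455]
wrist_force: [0.5, -0.2, -2.3]
finger_gap: 27.0
finger_force: 40.0
```

Run:
```python
from h import *
go(620,331,224,1.4545)
cv2.imwrite("pics/w2.png",cam("side")["frame"][120:300,160:400])
```

```text
row [0.3164, 0.1183, 0.0055, 0.0]
```

View pics/w2.png

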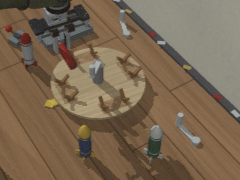

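The side crop shows the driver hanging in the gripper at (65,55), clear of the cradle. Next it goes to the tray.

Run:
```python
from h import *
go(609,332,224,3.112)
```

```text
row [0.3162, 0.1082, 0.0022, -1.6575]
```

Emit:
move_arm(moves=[[0.05,0.017,0,-0.14],[0.1,0.034,0,-0.28],[0.14,0.05,0,-0.42],[0.18,0.065,0,-0.56],[0.22,0.08,0,-0.7],[0.26,0.095,0,-0.85],[0.29,0.1,0,-1.0],[0.3162,0.1082,0.002,-1.15],[0.3162,0.1082,0.002,-1.3],[0.3162,0.1082,0.002,-1.45],[0.3162,0.1082,0.002,-1.58],[0.3162,0.1082,0.002,-1.6575]])

```text
clock: 4.7
eef_pos: [607.8, 331.8, 219.4]
eef_rot: [-3.14, -0.004, 3.117]
wrist_force: [-0.4, 0.2, -0.6]
finger_gap: 27.4
finger_force: 40.0
```

Emit:
move_arm(moves=[[0,0,0.0,-0.04],[0,0,0.0,0]])

```text
clock: 4.9
eef_pos: [607.9, 331.7, 219.5]
eef_rot: [-3.14, -0.003, 3.113]
wrist_force: [-0.5, -0.3, -1.7]
finger_gap: 27.2
finger_force: 40.0
```

Run:
```python
from h import *
go(609,332,60,3.112)
c=cam("top"); P=world(c); q=blob(c,P,(500,760,270,400),(180,280),((0,120,60),(12,255,255))); print("handle",len(q),q.mean(0),q.min(0),q.max(0))
q=blob(c,P,(500,760,230,440),(20,45)); print("tray",cv2.minAreaRect(q[:,:2].astype(np.float32)))
```

```text
row [-0.0011, 0.0003, 0.1595, 0.0013]
handle 103 [680.43705453 325.35471954 243.65879658] [662.44132499 313.30084219 235.34547397] [698.04183393 341.41279066 251.10538761]
tray ((624.308349609375, 321.1482849121094), (112.44945526123047, 209.5457305908203), 88.4413833618164)
```

Emit:
move_arm(moves=[[-0.001,0,0.05,0],[-0.001,0,0.1,0],[-0.001,0,0.14,0],[-0.001,0,0.17,0],[-0.001,0,0.19,0],[-0.001,0,0.202,0],[-0.001,0,0.209,0],[-0.001,0,0.209,0]])

```text
clock: 5.75
eef_pos: [609.0, 331.8, 12.5]
eef_rot: [-3.141, -0.001, 3.112]
wrist_force: [-0.6, 0.5, -1.3]
finger_gap: 27.0
finger_force: 40.0
```

Run:
```python
from h import *
s=manip.read_state(); print(s["eef_pos"],s["wrist_force"],s["moment"])
```

```text
[609.01704023 331.75562887  12.54294709] [-0.58920658  0.46766524 -1.28901337] [0.01697626 0.06296028 0.01773702]
```

Emit:
move_arm(moves=[[0,0,0.002,0],[0,0,0.004,0],[0,0,0.0045,0],[0,0,0.0045,0]])

```text
clock: 6.15
eef_pos: [609.5, 332.0, 9.3]
eef_rot: [3.141, 0.0, 3.112]
wrist_force: [0.3, -0.1, -1.5]
finger_gap: 27.0
finger_force: 40.0
```

Emit:
move_arm(moves=[[0,0,0,0],[0,0,0,0],[0,0,0,0],[0,0,0,0]], jaw=0.05)

```text
clock: 6.55
eef_pos: [609.4, 332.0, 9.1]
eef_rot: [3.142, 0.0, 3.112]
wrist_force: [0.2, 0.1, 0.1]
finger_gap: 49.8
finger_force: 0.0
```

Emit:
move_arm(moves=[[0,0,-0.02,0],[0,0,-0.06,0],[0,0,-0.11,0],[0,0,-0.16,0],[0,0,-0.2,0],[0,0,-0.2,0]])

```text
clock: 7.15
eef_pos: [610.9, 332.7, 216.2]
eef_rot: [3.137, 0.009, 3.112]
wrist_force: [0.1, 0.0, 0.0]
finger_gap: 50.3
finger_force: 0.0
```

Run:
```python
from h import *
import m
cs=m.rockets(dict(chrome=(330,530,150,320),blue=(300,460,-300,-110),green=(490,660,-420,-230)))
cv2.imwrite("pics/w3.png",cv2.resize(cs[1]["frame"][100:300,140:400],(780,600),interpolation=cv2.INTER_CUBIC))
```

```text
chrome top 62 axis [445.7 160.7] r 72.8 zmax 158.0 hi xy [428.7 235.9 150.9]
chrome side 177 axis [444.6 172.6] r 67.4 zmax 162.2 hi xy [425.2 241.2 154.7]
blue top 46 axis [ 396.4 -224.7] r 20.1 zmax 161.3 hi xy [ 396.7 -222.9  154.4]
blue side 178 axis [ 395.8 -222.1] r 18.6 zmax 163.7 hi xy [ 395.  -224.2  156.4]
green top 71 axis [ 580.9 -340.5] r 19.2 zmax 162.8 hi xy [ 580.2 -339.8  155.4]
green side 189 axis [ 580.4 -338.2] r 19.0 zmax 163.7 hi xy [ 579.4 -339.6  155.5]
```

View pics/w3.png

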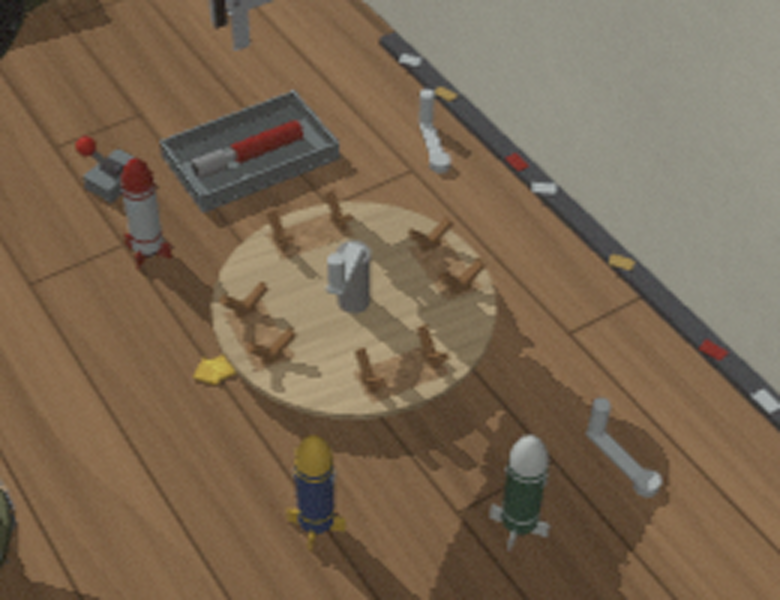

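The side view shows the driver flat in the tray, with all three rockets still standing in place. Next I go over the chrome rocket to tip it gently towards the robot.

Run:
```python
from h import *
go(425,244,215,.927)
```

```text
row [0.1818, -0.0934, -0.0056, 2.185]
```

Emit:
move_arm(moves=[[0.04,-0.02,-0.005,0.15],[0.08,-0.04,-0.005,0.3],[0.12,-0.06,-0.005,0.45],[0.15,-0.08,-0.005,0.6],[0.1818,-0.0934,-0.005,0.75],[0.1818,-0.0934,-0.005,0.9],[0.1818,-0.0934,-0.005,1.05],[0.1818,-0.0934,-0.005,1.2],[0.1818,-0.0934,-0.005,1.35],[0.1818,-0.0934,-0.005,1.5],[0.1818,-0.0934,-0.005,1.65],[0.1818,-0.0934,-0.005,1.8]], jaw=0.07)

```text
clock: 8.45
eef_pos: [424.3, 243.7, 212.2]
eef_rot: [-3.139, 0.002, 1.306]
wrist_force: [-0.7, -0.2, -0.3]
finger_gap: 70.5
finger_force: 0.0
```

Run:
```python
from h import *
import m
go(425,244,215,.927)
c=cam("wrist"); P=world(c); q=blob(c,P,(360,490,190,310),(100,165)); print(len(q),q.mean(0),q[q[:,2]>q[:,2].max()-12].mean(0),q[:,2].max())
```

```text
row [0.0005, 0.0006, -0.0028, 0.3788]
1616 [427.84179063 252.57471606 142.48742331] [426.48465348 248.15317614 154.42471445] 161.18177057021208
```

Emit:
move_arm(moves=[[0,0,0,0.15],[0,0,0,0.3],[0,0,0,0.379],[0,0,0.03,0.379],[0,0,0.07,0.379],[0,0,0.11,0.379],[0,0,0.131,0.379],[0,0,0.131,0.379],[0,0,0.131,0.379]])

```text
clock: 9.4
eef_pos: [424.7, 243.9, 83.0]
eef_rot: [-3.141, 0.001, 0.935]
wrist_force: [0.5, -0.3, 0.2]
finger_gap: 69.7
finger_force: 0.0
```

Emit:
move_arm(moves=[[0,0,0,0],[0,0,0,0],[0,0,0,0],[0,0,0,0],[0,0,0,0],[0,0,0,0]], jaw=0.02, squeeze=8)

```text
clock: 10.0
eef_pos: [425.1, 244.1, 83.3]
eef_rot: [3.141, -0.001, 0.933]
wrist_force: [-0.9, 0.2, 3.7]
finger_gap: 39.9
finger_force: 8.0
```

Run:
```python
import numpy as np
h,a=100,26
for t in np.radians([0,8,16,24,32,40,48,56,64,72,80,86]):
    x=-a*np.cos(t)+h*np.sin(t)+a; z=a*np.sin(t)+h*np.cos(t)
    print([round(-x/1000,4),0,round((h-z)/1000,4),0])
```

```text
[np.float64(-0.0), 0, np.float64(0.0), 0]
[np.float64(-0.0142), 0, np.float64(-0.0026), 0]
[np.float64(-0.0286), 0, np.float64(-0.0033), 0]
[np.float64(-0.0429), 0, np.float64(-0.0019), 0]
[np.float64(-0.0569), 0, np.float64(0.0014), 0]
[np.float64(-0.0704), 0, np.float64(0.0067), 0]
[np.float64(-0.0829), 0, np.float64(0.0138), 0]
[np.float64(-0.0944), 0, np.float64(0.0225), 0]
[np.float64(-0.1045), 0, np.float64(0.0328), 0]
[np.float64(-0.1131), 0, np.float64(0.0444), 0]
[np.float64(-0.12), 0, np.float64(0.057), 0]
[np.float64(-0.1239), 0, np.float64(0.0671), 0]
```

Emit:
move_arm(moves=[[-0.007,0,-0.0013,0],[-0.0142,0,-0.0026,0],[-0.0286,0,-0.0033,0],[-0.0429,0,-0.0019,0],[-0.0569,0,0.0014,0],[-0.0704,0,0.0067,0],[-0.0704,0,0.0067,0]])

```text
clock: 10.7
eef_pos: [382.3, 186.3, 76.5]
eef_rot: [3.141, -0.001, 0.932]
wrist_force: [-0.5, 0.2, 1.6]
finger_gap: 39.1
finger_force: 8.0
```

Run:
```python
from h import *
c=cam("side"); cv2.imwrite("pics/w4.png",cv2.resize(c["frame"][110:230,120:280],(640,480),interpolation=cv2.INTER_CUBIC))
```

```text
(no output)
```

View pics/w4.png

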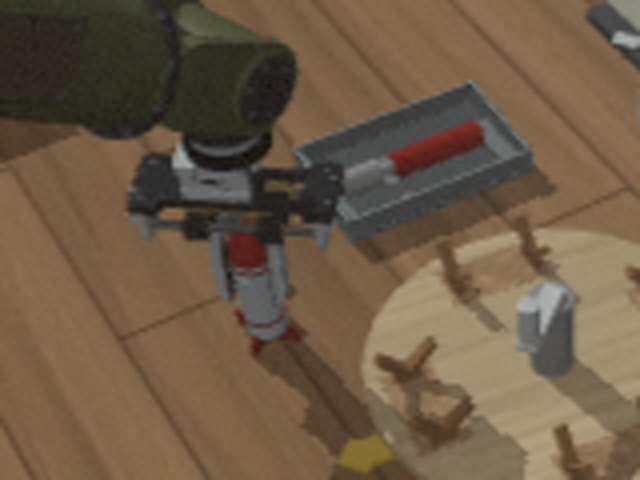

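The rocket is still upright in the crop (foot about (270,335), nose about (243,250)), so the foot slid rather than pivoted. I'll release it and re-grip only the top few millimetres of the body for less pad torque.

Emit:
move_arm(moves=[[0,0,0,0],[0,0,0,0],[0,0,0,0],[0,0,0,0],[0,0,-0.06,0],[0,0,-0.12,0],[0,0,-0.12,0],[0.1,0,-0.13,0],[0.1,0,-0.13,0],[0.1,0,-0.13,0]], jaw=0.07)

```text
clock: 11.75
eef_pos: [444.3, 270.8, 205.4]
eef_rot: [-3.141, 0.0, 0.935]
wrist_force: [-0.9, 0.0, 0.3]
finger_gap: 70.2
finger_force: 0.0
```

Run:
```python
from h import *
import m
m.rockets(dict(chrome=(330,430,140,290)))
print(manip.read_state()["eef_pos"])
h,a=119,25
for t in np.radians([0,4,8,16,24,32,40,48,56,64,72,80,86]):
    x=-a*np.cos(t)+h*np.sin(t)+a; z=a*np.sin(t)+h*np.cos(t)
    print(round(float(-x/1000),4),round(float(h-z)/1000,4))
```

```text
chrome top 43 axis [395.6 202.8] r 20.1 zmax 162.0 hi xy [395.4 200.4 154.5]
chrome side 173 axis [394.  202.3] r 16.2 zmax 162.9 hi xy [394.9 203.5 156.7]
[442.27702501 268.01071768 205.28448363]
-0.0 0.0
-0.0084 -0.0015
-0.0168 -0.0023
-0.0338 -0.0023
-0.0506 0.0001
-0.0669 0.0048
-0.0823 0.0118
-0.0967 0.0208
-0.1097 0.0317
-0.121 0.0444
-0.1305 0.0585
-0.1379 0.0737
-0.142 0.0858
```

Emit:
move_arm(moves=[[-0.04,0.001,0,0],[-0.081,0.001,0,0],[-0.081,0.001,0,0],[-0.081,0.001,0.04,0],[-0.081,0.001,0.08,0],[-0.081,0.001,0.0895,0],[-0.081,0.001,0.0895,0],[-0.081,0.001,0.0895,0]])

```text
clock: 12.65
eef_pos: [395.8, 202.4, 118.4]
eef_rot: [3.141, -0.002, 0.933]
wrist_force: [0.6, 0.5, -0.9]
finger_gap: 70.1
finger_force: 0.0
```

Emit:
move_arm(moves=[[0,0,0,0],[0,0,0,0],[0,0,0,0],[0,0,0,0],[0,0,0,0],[0,0,0,0]], jaw=0.025, squeeze=5)

```text
clock: 13.25
eef_pos: [395.2, 202.2, 117.0]
eef_rot: [3.141, -0.0, 0.933]
wrist_force: [-0.4, 1.1, 3.4]
finger_gap: 39.5
finger_force: 5.0
```

Emit:
move_arm(moves=[[-0.0084,0,-0.0015,0],[-0.0168,0,-0.0023,0],[-0.0338,0,-0.0023,0],[-0.0506,0,0,0],[-0.0669,0,0.0048,0],[-0.0823,0,0.0118,0],[-0.0823,0,0.0118,0]])

```text
clock: 13.95
eef_pos: [344.5, 134.4, 104.4]
eef_rot: [-3.141, 0.002, 0.932]
wrist_force: [-1.5, -1.8, 4.0]
finger_gap: 39.9
finger_force: 5.0
```

Run:
```python
from h import *
c=cam("side"); cv2.imwrite("pics/w5.png",cv2.resize(c["frame"][130:230,120:240],(600,500),interpolation=cv2.INTER_CUBIC))
print(manip.read_state()["eef_pos"],proj(c,[395,202,0]),proj(c,[345,136,0]))
```

```text
[345.25081859 134.98655615 104.92212323] (np.float64(187.0277166609789), np.float64(194.0058108489721)) (np.float64(182.72380268366913), np.float64(210.60479906645588))
```

View pics/w5.png

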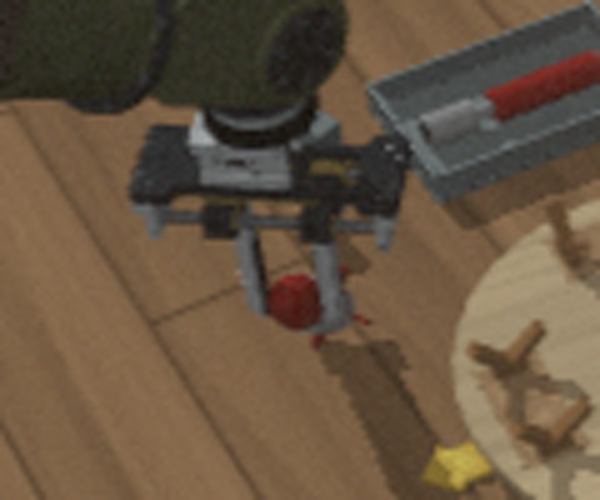

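The nose now points at the camera, at about (293,300) with the foot at (320,340), so the rocket is tilting. Continuing.

Emit:
move_arm(moves=[[-0.0144,0,0.009,0],[-0.0274,0,0.0199,0],[-0.0387,0,0.0326,0],[-0.0482,0,0.0467,0],[-0.0556,0,0.0619,0],[-0.0597,0,0.074,0],[-0.061,0,0.082,0],[-0.061,0,0.084,0],[-0.061,0,0.084,0]])

```text
clock: 14.9
eef_pos: [309.9, 87.1, 21.0]
eef_rot: [-3.141, 0.0, 0.933]
wrist_force: [-0.6, -0.7, -0.7]
finger_gap: 39.7
finger_force: 5.0
```

Emit:
move_arm(moves=[[0,0,0,0],[0,0,0,0],[0,0,0,0],[0,0,0,0],[0,0,-0.06,0],[0,0,-0.12,0],[0.08,0,-0.18,0],[0.12,0,-0.18,0],[0.12,0,-0.18,0]], jaw=0.07)

```text
clock: 15.8
eef_pos: [382.2, 184.9, 203.0]
eef_rot: [3.14, -0.002, 0.933]
wrist_force: [-1.1, -0.9, -0.2]
finger_gap: 70.0
finger_force: 0.0
```

```bash
cat >> m.py <<'E'
def lying(box,cs=None):
    for n in ("top","side"):
        c=cam(n);P=world(c); q=blob(c,P,box,(12,60))
        if len(q)<10: print(n,len(q)); continue
        mu=q.mean(0); e=np.linalg.svd(q[:,:2]-mu[:2],full_matrices=0)[2][0]; t=(q[:,:2]-mu[:2])@e
        print(n,len(q),"dir",e.round(3),"ext",(mu[:2]+e*t.min()).round(1),(mu[:2]+e*t.max()).round(1),"len",round(float(np.ptp(t)),1),"ztop",np.percentile(q[:,2],95).round(1))
        lo=q[t<t.min()+25];hi=q[t>t.max()-25];w=np.array([-e[1],e[0]]);
        print("  width ends",np.ptp(lo[:,:2]@w).round(1),np.ptp(hi[:,:2]@w).round(1),"body mid lateral", mu[:2]+w*(np.mean([(a:=(q[abs(t)<45][:,:2]-mu[:2])@w).min(),a.max()])))
    return c
E
python3 - <<'E'
from h import *
import m
print(manip.read_state()["eef_pos"])
c=m.lying((240,440,20,260))
cv2.imwrite("pics/w6.png",cv2.resize(c["frame"][150:260,120:240],(600,550),interpolation=cv2.INTER_CUBIC))
E
```

```text
[382.19640754 184.94290921 202.98267663]
top 589 dir [0.567 0.824] ext [309.6  36.6] [399.4 167. ] len 158.3 ztop 43.5
  width ends 34.4 48.1 body mid lateral [387.92680607  83.5145282 ]
side 485 dir [-0.745 -0.667] ext [416.9 155.4] [295.4  46.8] len 162.9 ztop 44.0
  width ends 115.7 31.1 body mid lateral [377.29979219  76.35008002]
```

View pics/w6.png

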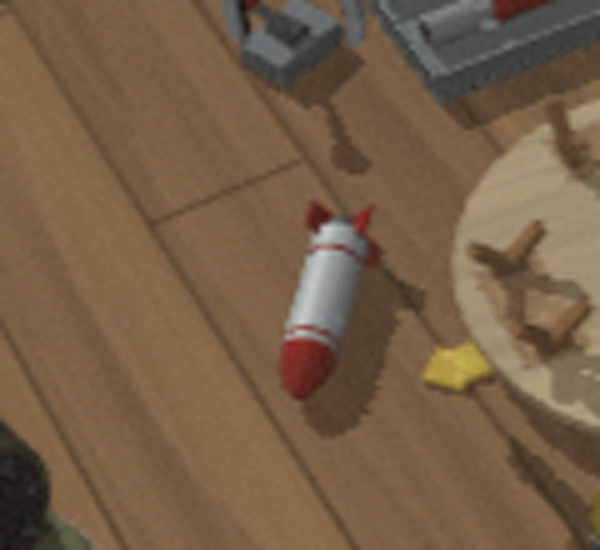

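The chrome rocket lies on the bench with its nose at (305,385) and fins at (340,215) in the crop. I'll refit its axis without the deck.

```bash
sed -i 's/q=blob(c,P,box,(12,60))/q=blob(c,P,box,(12,60)); q=q[np.hypot(q[:,0]-587,q[:,1]-5)>185]/' m.py
python3 - <<'E'
from h import *
import m
m.lying((240,440,20,260))
E
```

```text
top 509 dir [-0.619 -0.785] ext [391.3 172.1] [293.8  48.5] len 157.4 ztop 44.1
  width ends 47.1 34.9 body mid lateral [345.16631671 114.97327064]
side 413 dir [-0.616 -0.788] ext [392.1 174.2] [293.2  47.6] len 160.6 ztop 44.8
  width ends 45.0 28.7 body mid lateral [340.19496285 112.08231407]
```

Run:
```python
from h import *
go(351,123,203,.9045); go(351,123,7,.9045)
```

```text
row [-0.0664, 0.0119, -0.0025, 0.0296]
row [-0.0664, 0.0119, 0.1935, 0.0296]
```

Emit:
move_arm(moves=[[-0.04,0.006,0,0.0296],[-0.0664,0.0119,0.0,0.0296],[-0.0664,0.0119,0.04,0.0296],[-0.0664,0.0119,0.09,0.0296],[-0.0664,0.0119,0.13,0.0296],[-0.0664,0.0119,0.16,0.0296],[-0.0664,0.0119,0.18,0.0296],[-0.0664,0.0119,0.19,0.0296],[-0.0664,0.0119,0.195,0.0296],[-0.0664,0.0119,0.195,0.0296],[-0.0664,0.0119,0.195,0.0296]])

```text
clock: 17.1
eef_pos: [351.6, 122.9, 6.7]
eef_rot: [3.141, -0.001, 0.903]
wrist_force: [0.1, -0.1, 0.3]
finger_gap: 69.9
finger_force: 0.0
```

Emit:
move_arm(moves=[[0,0,0,0],[0,0,0,0],[0,0,0,0],[0,0,0,0],[0,0,0,0],[0,0,0,0]], jaw=0.02, squeeze=40)

```text
clock: 17.7
eef_pos: [351.3, 123.0, 6.0]
eef_rot: [3.142, -0.0, 0.903]
wrist_force: [-0.6, 0.6, 3.1]
finger_gap: 39.5
finger_force: 40.0
```

Emit:
move_arm(moves=[[0,0,-0.02,0],[0,0,-0.05,0],[0,0,-0.1,0],[0,0,-0.15,0],[0,0,-0.19,0],[0,0,-0.19,0],[0,0,-0.19,0]])

```text
clock: 18.4
eef_pos: [351.1, 122.9, 195.6]
eef_rot: [3.141, -0.0, 0.903]
wrist_force: [-0.1, -0.5, -1.2]
finger_gap: 39.1
finger_force: 40.0
```

Run:
```python
from h import *
st=[587,5]; a=np.pi-.117
g=np.array(st)+125*np.array([np.cos(a),np.sin(a)])+15*np.array([.117,.993]); print(g)
go(g[0],g[1],200,1.4545)
c=cam("top"); P=world(c); q=blob(c,P,(250,430,20,210),(195,245)); mu=q.mean(0); e=np.linalg.svd(q-mu,full_matrices=0)[2][0]; print(len(q),mu,e,np.ptp((q-mu)@e))
for h in (0,1): print(0)
```

```text
[464.60958696  34.48665589]
row [0.0008, 0.1439, -0.0044, -0.5511]
181 [335.92012527  90.65317894 222.46915365] [-0.67484557 -0.73485772 -0.06758399] 158.75578838249902
0
0
```

Emit:
move_arm(moves=[[0,0.03,-0.005,-0.12],[0,0.07,-0.005,-0.26],[0,0.11,-0.005,-0.4],[0.001,0.144,-0.005,-0.5511],[0.001,0.144,-0.005,-0.5511],[0.001,0.144,-0.005,-0.5511],[0.001,0.144,-0.005,-0.5511]])

```text
clock: 19.15
eef_pos: [464.1, 35.1, 199.9]
eef_rot: [-3.139, 0.0, 1.453]
wrist_force: [0.2, -0.1, -1.8]
finger_gap: 39.1
finger_force: 40.0
```

```bash
cat > held.py <<'E'
from h import *
import sys
def held(zr,foot=None,st=(587,5),yaw=-.117):
    """extent of the held rocket in stand axes relative to seat"""
    p=manip.read_state()["eef_pos"]
    for n in ("top","side"):
        c=cam(n);P=world(c); q=blob(c,P,(p[0]-45,p[0]+45,p[1]-120,p[1]+120),zr)
        X=np.array([np.cos(yaw),np.sin(yaw)]);Y=np.array([-X[1],X[0]]); r=q[:,:2]-st
        b=r@Y; a=r@X+125
        print(n,len(q),"along",b.min().round(1),b.max().round(1),"radial at ends",a[b<b.min()+20].mean().round(1),a[b>b.max()-20].mean().round(1),"z ends",np.percentile(q[b<-35,2],90).round(1),np.percentile(q[b>40,2],90).round(1))
    print(p, manip.read_state()["eef_rot"])
E
python3 - <<'E'
from held import *
held((180,238)); 
s=[587,5]; go(464.6,34.5,63,1.4545)
E
```

```text
Traceback (most recent call last):
  File "held.py", line 10, in held
    print(n,len(q),"along",b.min().round(1),b.max().round(1),"radial at ends",a[b<b.min()+20].mean().round(1),a[b>b.max()-20].mean().round(1),"z ends",np.percentile(q[b<-35,2],90).round(1),np.percentile(q[b>40,2],90).round(1))
                                                                                                                                                                                             ~~~~~~~~~~~~~^^^^^^^^^^^^^^
IndexError: index -1 is out of bounds for axis 0 with size 0
```

```bash
sed -i 's/,"z ends".*$/)/' held.py
python3 - <<'E'
from held import *
held((180,238)); 
go(464.6,34.5,63,1.4545)
c=cam("top"); a=cam("side"); cv2.imwrite("pics/w7.png",np.hstack([cv2.resize(c["frame"][190:250,200:290],(400,267)),cv2.resize(a["frame"][140:240,150:300],(400,267))]))
E
```

```text
top 94 along -78.1 -24.2 radial at ends -2.6 -3.3
side 431 along -77.7 86.3 radial at ends -4.5 -3.0
[464.1897183   35.12725807 200.31057481] [-3.14146108e+00  1.35666252e-05  1.45455492e+00]
row [-0.0006, 0.0002, 0.1379, 0.0001]
```

View pics/w7.png

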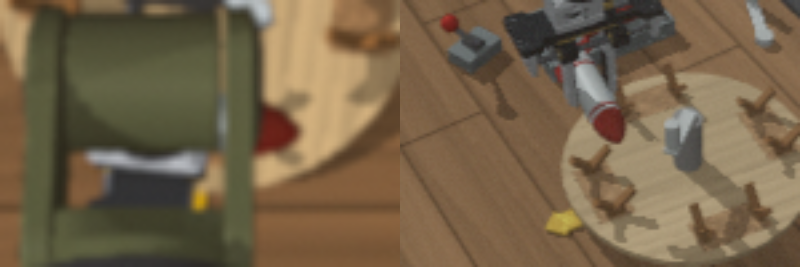

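The picture shows the chrome rocket held level over the pointer cradle, nose to the right/-y at (605,120), clear of the knob. Descending.

Emit:
move_arm(moves=[[-0.0015,0,0.04,0],[-0.0015,0,0.08,0],[-0.0015,0,0.11,0],[-0.0015,0,0.125,0],[-0.0015,0,0.132,0],[-0.0015,0,0.136,0],[-0.0015,0,0.137,0],[-0.0015,0,0.137,0]])

```text
clock: 20.2
eef_pos: [465.4, 33.1, 64.8]
eef_rot: [3.14, -0.0, 1.455]
wrist_force: [1.1, 0.0, 0.8]
finger_gap: 39.2
finger_force: 40.0
```

Emit:
move_arm(moves=[[0,0,0.001,0],[0,0,0.002,0],[0,0,0.002,0]])

```text
clock: 20.5
eef_pos: [465.7, 33.2, 63.1]
eef_rot: [3.139, -0.0, 1.455]
wrist_force: [1.4, 2.3, 8.6]
finger_gap: 39.2
finger_force: 39.9
```

Emit:
move_arm(moves=[[0,0,0,0],[0,0,0,0],[0,0,0,0],[0,0,0,0],[0,0,-0.03,0],[0,0,-0.08,0],[0,0,-0.14,0],[0,0,-0.15,0],[0,0,-0.15,0]], jaw=0.06)

```text
clock: 21.4
eef_pos: [465.8, 33.1, 214.8]
eef_rot: [3.136, -0.001, 1.454]
wrist_force: [-0.6, -0.1, 0.6]
finger_gap: 59.8
finger_force: 0.0
```

```bash
cat >> held.py <<'E'
def seated(st=(587,5),yaw=-.117):
    X=np.array([np.cos(yaw),np.sin(yaw)]);Y=np.array([-X[1],X[0]])
    for n in ("top","side"):
        c=cam(n);P=world(c); q=blob(c,P,(400,540,-100,140),(82,120)); r=q[:,:2]-st; a=r@X+125;b=r@Y
        k=abs(a)<45; q,a,b=q[k],a[k],b[k]
        if not len(q): print(n,"none"); continue
        print(n,len(q),"along",b.min().round(1),b.max().round(1),"rad -/0/+",[a[abs(b-t)<15].mean().round(1) for t in(-50,0,50)],"ztop",[np.percentile(q[abs(b-t)<10,2],90).round(1) if (abs(b-t)<10).sum() else None for t in(-35,0,35)])
        k=blob(c,P,(480,700,-100,110),(160,175)); k=k[np.hypot(k[:,0]-587,k[:,1]-5)<80]
        if len(k): print(n,"knob",k.mean(0).round(1),"ang",np.degrees(np.arctan2(k[:,1].mean()-5,k[:,0].mean()-587)).round(1))
E
python3 - <<'E'
from held import *
seated()
go(515,60,215,1.4545)
E
```

```text
top 61 along -79.9 -26.7 rad -/0/+ [np.float64(-1.8), np.float64(nan), np.float64(nan)] ztop [np.float64(99.4), None, None]
top knob [544.1 -35.4 167.4] ang -136.8
side 386 along -79.8 82.0 rad -/0/+ [np.float64(-2.0), np.float64(-3.2), np.float64(-3.9)] ztop [np.float64(99.4), np.float64(98.5), np.float64(98.0)]
side knob [540.3 -30.2 167. ] ang -143.0
row [0.0326, 0.047, -0.0038, -0.0001]held.py:18: RuntimeWarning: Mean of empty slice.
  print(n,len(q),"along",b.min().round(1),b.max().round(1),"rad -/0/+",[a[abs(b-t)<15].mean().round(1) for t in(-50,0,50)],"ztop",[np.percentile(q[abs(b-t)<10,2],90).round(1) if (abs(b-t)<10).sum() else None for t in(-35,0,35)])
  ret = ret.dtype.type(ret / rcount)
```

Run:
```python
from h import *
go(541.5,-31,215,1.4545)
for f in (225,315,45):
  for d in range(9,91,9):
    a,b=np.radians(f),np.radians(f+d); print([round(.058*float(np.sin(b)-np.sin(a)),4),round(.058*float(np.cos(b)-np.cos(a)),4),0,0],end=", ")
  print()
```

```text
row [-0.0547, 0.0839, -0.0038, -0.0001]
[-0.0059, 0.0069, 0, 0], [-0.0107, 0.0147, 0, 0], [-0.0141, 0.0231, 0, 0], [-0.0163, 0.0319, 0, 0], [-0.017, 0.041, 0, 0], [-0.0163, 0.0501, 0, 0], [-0.0141, 0.0589, 0, 0], [-0.0107, 0.0673, 0, 0], [-0.0059, 0.0751, 0, 0], [-0.0, 0.082, 0, 0], 
[0.0069, 0.0059, 0, 0], [0.0147, 0.0107, 0, 0], [0.0231, 0.0141, 0, 0], [0.0319, 0.0163, 0, 0], [0.041, 0.017, 0, 0], [0.0501, 0.0163, 0, 0], [0.0589, 0.0141, 0, 0], [0.0673, 0.0107, 0, 0], [0.0751, 0.0059, 0, 0], [0.082, 0.0, 0, 0], 
[0.0059, -0.0069, 0, 0], [0.0107, -0.0147, 0, 0], [0.0141, -0.0231, 0, 0], [0.0163, -0.0319, 0, 0], [0.017, -0.041, 0, 0], [0.0163, -0.0501, 0, 0], [0.0141, -0.0589, 0, 0], [0.0107, -0.0673, 0, 0], [0.0059, -0.0751, 0, 0], [0.0, -0.082, 0, 0],
```

Emit:
move_arm(moves=[[-0.027,0.042,0,0],[-0.0547,0.0839,0,0],[-0.0547,0.0839,0,0],[-0.0547,0.0839,0.03,0],[-0.0547,0.0839,0.06,0],[-0.0547,0.0839,0.077,0],[-0.0547,0.0839,0.077,0],[-0.0547,0.0839,0.077,0]])

```text
clock: 22.3
eef_pos: [541.4, -30.7, 134.7]
eef_rot: [-3.14, -0.0, 1.455]
wrist_force: [0.5, 0.4, -0.9]
finger_gap: 59.9
finger_force: 0.0
```

Emit:
move_arm(moves=[[0,0,0,0],[0,0,0,0],[0,0,0,0],[0,0,0,0],[0,0,0,0]], jaw=0.005, squeeze=35)

```text
clock: 22.8
eef_pos: [541.8, -31.0, 135.1]
eef_rot: [3.141, 0.0, 1.454]
wrist_force: [-0.0, 0.0, -0.3]
finger_gap: 23.6
finger_force: 0.0
```

Fingers still closing; wait, then turn.

Emit:
move_arm(moves=[[0,0,0,0],[0,0,0,0],[0,0,0,0]])

```text
clock: 23.1
eef_pos: [542.3, -30.7, 135.2]
eef_rot: [3.14, -0.001, 1.455]
wrist_force: [4.0, 3.4, 0.6]
finger_gap: 19.5
finger_force: 35.0
```

Emit:
move_arm(moves=[[-0.0059,0.0069,0,0],[-0.0107,0.0147,0,0],[-0.0141,0.0231,0,0],[-0.0163,0.0319,0,0],[-0.017,0.041,0,0],[-0.0163,0.0501,0,0],[-0.0141,0.0589,0,0],[-0.0107,0.0673,0,0],[-0.0059,0.0751,0,0],[0,0.082,0,0],[0,0.082,0,0],[0,0.082,0,0]])

```text
clock: 24.3
eef_pos: [623.7, -40.0, 135.1]
eef_rot: [3.141, -0.0, 1.455]
wrist_force: [2.9, 2.5, 2.6]
finger_gap: 19.5
finger_force: 35.0
```

Emit:
move_arm(moves=[[0,0,0,0],[0,0,0,0],[0,0,0,0],[0,0,-0.03,0],[0,0,-0.08,0],[0,0,-0.08,0]], jaw=0.07)

```text
clock: 24.9
eef_pos: [625.1, -40.8, 221.8]
eef_rot: [3.132, 0.0, 1.454]
wrist_force: [-0.1, -0.2, 0.3]
finger_gap: 64.0
finger_force: 0.0
```

```bash
cat >> held.py <<'E'
def knob(st=(587,5)):
    for n in ("top","side"):
        c=cam(n);P=world(c); k=blob(c,P,(510,670,-80,90),(158,175)); k=k[np.hypot(k[:,0]-587,k[:,1]-5)<85]
        if len(k)>4: print(n,"knob",len(k),k.mean(0).round(1),"ang",np.degrees(np.arctan2(k[:,1].mean()-5,k[:,0].mean()-587)).round(1))
    return c
E
python3 - <<'E'
from held import *
import m
m.rockets(dict(blue=(300,460,-300,-110),green=(490,660,-420,-230)))
go(396,-223,215,1.875)
E
```

```text
blue top 43 axis [ 396.4 -224.5] r 20.0 zmax 159.2 hi xy [ 395.9 -224.   153.1]
blue side 177 axis [ 395.8 -221.9] r 18.7 zmax 161.4 hi xy [ 395.  -223.4  154. ]
green top 73 axis [ 581.1 -340.6] r 19.3 zmax 162.2 hi xy [ 581.2 -339.2  155.5]
green side 191 axis [ 580.2 -338.3] r 18.9 zmax 162.4 hi xy [ 579.  -339.5  154.9]
row [-0.2075, -0.2047, 0.0008, -0.4207]
```

Emit:
move_arm(moves=[[-0.035,-0.035,0,-0.1],[-0.07,-0.07,0,-0.2],[-0.105,-0.105,0,-0.3],[-0.14,-0.14,0,-0.42],[-0.175,-0.175,0,-0.42],[-0.207,-0.2045,0,-0.4207],[-0.2075,-0.2047,0,-0.4207],[-0.2075,-0.2047,0,-0.4207],[-0.2075,-0.2047,0,-0.4207]])

```text
clock: 25.9
eef_pos: [396.2, -222.2, 214.3]
eef_rot: [-3.141, -0.001, 1.876]
wrist_force: [-0.9, 0.2, 0.2]
finger_gap: 70.0
finger_force: 0.0
```

Run:
```python
from held import *
import m
go(396,-223.2,116,1.875)
knob(); m.rockets(dict(blue=(300,460,-300,-110)))
```

```text
row [-0.0009, -0.0005, 0.0983, 0.0008]
top knob 31 [622.1 -40.5 167. ] ang -52.3
side knob 30 [621.6 -40.5 165.1] ang -52.7
blue top 42 axis [ 396.4 -224.6] r 20.0 zmax 153.2 hi xy [ 402.1 -214.   146.7]
blue side 178 axis [ 419.6 -180.1] r 63.4 zmax 161.8 hi xy [ 394.7 -223.1  154.8]
```

Emit:
move_arm(moves=[[-0.001,-0.0005,0.04,0],[-0.001,-0.0005,0.08,0],[-0.001,-0.0005,0.097,0],[-0.001,-0.0005,0.0985,0],[-0.001,-0.0005,0.0985,0],[-0.001,-0.0005,0.0985,0]])

```text
clock: 26.7
eef_pos: [396.3, -224.2, 117.7]
eef_rot: [3.14, 0.001, 1.876]
wrist_force: [-0.3, 0.7, 0.3]
finger_gap: 69.9
finger_force: 0.0
```

Emit:
move_arm(moves=[[0,0,0,0],[0,0,0,0],[0,0,0,0],[0,0,0,0],[0,0,0,0],[0,0,0,0],[0,0,0,0]], jaw=0.025, squeeze=5)

```text
clock: 27.4
eef_pos: [395.8, -224.0, 116.6]
eef_rot: [3.141, 0.0, 1.875]
wrist_force: [0.7, -0.4, 2.5]
finger_gap: 39.8
finger_force: 5.0
```

Emit:
move_arm(moves=[[0.0084,0,-0.0015,0],[0.0168,0,-0.0023,0],[0.0338,0,-0.0023,0],[0.0506,0,0,0],[0.0669,0,0.0048,0],[0.0823,0,0.0118,0],[0.0823,0,0.0118,0]])

```text
clock: 28.1
eef_pos: [369.9, -143.4, 104.1]
eef_rot: [-3.141, -0.001, 1.877]
wrist_force: [-0.9, 1.1, 2.5]
finger_gap: 40.1
finger_force: 5.0
```

Run:
```python
from h import *
c=cam("side"); cv2.imwrite("pics/w8.png",cv2.resize(c["frame"][190:320,180:330],(600,520),interpolation=cv2.INTER_CUBIC))
```

```text
(no output)
```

View pics/w8.png

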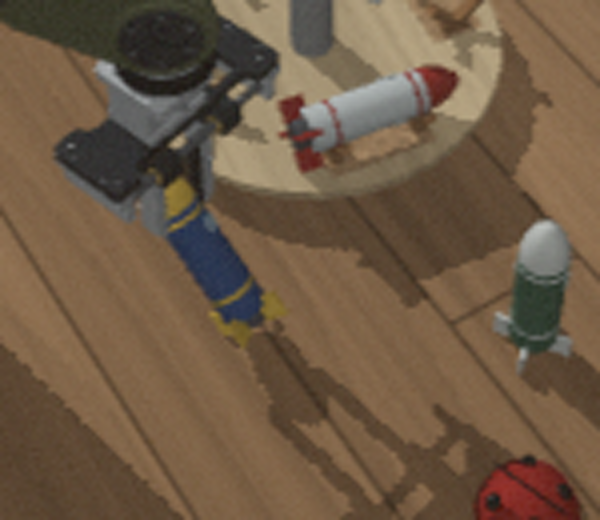

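The blue rocket tilts about its fins at (245,320), and the chrome rocket sits in its cradle one click on. Continuing.

Emit:
move_arm(moves=[[0.0144,0,0.009,0],[0.0274,0,0.0199,0],[0.0387,0,0.0326,0],[0.0482,0,0.0467,0],[0.0556,0,0.0619,0],[0.0597,0,0.074,0],[0.061,0,0.082,0],[0.061,0,0.084,0],[0.061,0,0.084,0]])

```text
clock: 29.05
eef_pos: [352.7, -87.5, 20.7]
eef_rot: [-3.141, -0.0, 1.875]
wrist_force: [-0.5, 0.9, -0.5]
finger_gap: 40.1
finger_force: 5.0
```

Emit:
move_arm(moves=[[0,0,0,0],[0,0,0,0],[0,0,0,0],[0,0,0,0],[0,0,-0.06,0],[0,0,-0.12,0],[-0.08,0,-0.18,0],[-0.12,0,-0.18,0],[-0.12,0,-0.18,0]], jaw=0.07)

```text
clock: 29.95
eef_pos: [389.1, -203.4, 202.7]
eef_rot: [3.14, 0.002, 1.876]
wrist_force: [0.0, 1.2, -0.3]
finger_gap: 70.2
finger_force: 0.0
```

Run:
```python
from h import *
import m
m.lying((280,450,-270,-30))
print(manip.read_state()["eef_pos"])
```

```text
top 493 dir [ 0.335 -0.942] ext [339.9 -47.8] [ 393.1 -197.6] len 158.9 ztop 44.2
  width ends 32.7 45.3 body mid lateral [ 367.07529645 -126.70440756]
side 515 dir [ 0.366 -0.93 ] ext [332.1 -49.2] [ 389.8 -195.8] len 157.6 ztop 44.7
  width ends 29.3 49.2 body mid lateral [ 369.03332358 -134.07487357]
[ 390.04682128 -205.33892377  203.06903144]
```

Run:
```python
from h import *
go(367,-127.3,203,1.918)
X=np.array([np.cos(-.117),np.sin(-.117)]);Y=np.array([-X[1],X[0]])
g=np.array([587,5])-125*X-5*Y; print(g)
go(*g,200,1.4545,p=[367,-127.3,200],yaw0=1.918)
```

```text
row [0.0814, 0.0012, 0.0001, -0.0456]
[462.27092073  14.62583937]
row [0.101, 0.1379, 0.0, 0.4635]
```

Emit:
move_arm(moves=[[0.04,0.001,0,-0.045],[0.0814,0.0012,0.0,-0.0456],[0.0814,0.0012,0.04,-0.0456],[0.0814,0.0012,0.09,-0.0456],[0.0814,0.0012,0.13,-0.0456],[0.0814,0.0012,0.16,-0.0456],[0.0814,0.0012,0.18,-0.0456],[0.0814,0.0012,0.19,-0.0456],[0.0814,0.0012,0.196,-0.0456],[0.0814,0.0012,0.196,-0.0456],[0.0814,0.0012,0.196,-0.0456]])

```text
clock: 31.15
eef_pos: [365.8, -123.8, 5.4]
eef_rot: [3.141, 0.001, 1.921]
wrist_force: [-0.5, -0.8, 0.4]
finger_gap: 69.8
finger_force: 0.0
```

Emit:
move_arm(moves=[[0,0,0,0],[0,0,0,0],[0,0,0,0],[0,0,0,0],[0,0,0,0],[0,0,0,0]], jaw=0.02, squeeze=40)

```text
clock: 31.75
eef_pos: [365.6, -123.8, 4.8]
eef_rot: [3.141, 0.0, 1.921]
wrist_force: [1.3, 0.4, 3.0]
finger_gap: 39.0
finger_force: 40.0
```

Emit:
move_arm(moves=[[0,0,-0.02,0],[0,0,-0.05,0],[0,0,-0.1,0],[0,0,-0.15,0],[0,0,-0.194,0],[0,0,-0.194,0],[0,0,-0.194,0]])

```text
clock: 32.45
eef_pos: [365.3, -123.6, 198.3]
eef_rot: [3.141, 0.0, 1.921]
wrist_force: [-0.5, 0.4, -2.4]
finger_gap: 39.2
finger_force: 40.0
```

Emit:
move_arm(moves=[[0.02,0.03,0,0.12],[0.05,0.07,0,0.26],[0.08,0.11,0,0.4],[0.101,0.138,0,0.4635],[0.101,0.138,0,0.4635],[0.101,0.138,0,0.4635],[0.101,0.138,0,0.4635]])

```text
clock: 33.15
eef_pos: [459.6, 18.0, 197.3]
eef_rot: [-3.139, 0.0, 1.458]
wrist_force: [-0.3, -0.2, -1.8]
finger_gap: 39.6
finger_force: 40.0
```

Run:
```python
from held import *
held((180,238)); go(462.3,14.6,64,1.4545); knob()
```

```text
top 43 along -80.9 -46.0 radial at ends -5.5 -8.3
side 445 along -80.1 45.2 radial at ends -5.7 3.6
[459.57665637  17.95487006 197.27255493] [-3.14068121e+00  1.57029508e-04  1.45643898e+00]
row [-0.0027, 0.0027, 0.1341, 0.0019]
top knob 31 [622.1 -40.5 166.9] ang -52.3
side knob 26 [622.4 -38.6 164.7] ang -50.9
```

Emit:
move_arm(moves=[[0,0.003,0.04,0.002],[0,0.003,0.08,0.002],[0,0.003,0.11,0.002],[0,0.003,0.125,0.002],[0,0.003,0.131,0.002],[0,0.003,0.134,0.002],[0,0.003,0.134,0.002],[0,0.003,0.134,0.002]])

```text
clock: 34.15
eef_pos: [463.9, 18.1, 65.5]
eef_rot: [3.14, -0.0, 1.455]
wrist_force: [-0.3, 0.7, -0.8]
finger_gap: 39.0
finger_force: 40.0
```

Emit:
move_arm(moves=[[0,0,0.001,0],[0,0,0.002,0],[0,0,0.003,0],[0,0,0.003,0]])

```text
clock: 34.55
eef_pos: [463.7, 18.2, 62.0]
eef_rot: [3.141, -0.0, 1.455]
wrist_force: [0.1, -0.8, 2.7]
finger_gap: 39.1
finger_force: 40.0
```

Emit:
move_arm(moves=[[0,0,0.001,0],[0,0,0.001,0],[0,0,0.001,0]])

```text
clock: 34.85
eef_pos: [463.8, 18.2, 61.6]
eef_rot: [3.14, -0.0, 1.455]
wrist_force: [-4.2, 0.1, 12.5]
finger_gap: 39.0
finger_force: 40.0
```

Emit:
move_arm(moves=[[0,0,0,0],[0,0,0,0],[0,0,0,0],[0,0,0,0],[0,0,-0.03,0],[0,0,-0.08,0],[0,0,-0.14,0],[0,0,-0.15,0],[0,0,-0.15,0]], jaw=0.06)

```text
clock: 35.75
eef_pos: [464.5, 18.2, 213.5]
eef_rot: [3.136, -0.0, 1.455]
wrist_force: [0.2, -0.3, -1.5]
finger_gap: 60.4
finger_force: 0.0
```

```bash
python3 -W ignore - <<'E'
from held import *
seated(); go(622.6,-40.5,215,1.4545)
E
```

```text
top 23 along -81.5 -41.5 rad -/0/+ [np.float64(-1.9), np.float64(nan), np.float64(nan)] ztop [np.float64(85.9), None, None]
top knob [621.8 -40.5 166.6] ang -52.6
side 370 along -111.3 74.1 rad -/0/+ [np.float64(-1.7), np.float64(-3.6), np.float64(-2.8)] ztop [np.float64(99.8), np.float64(99.4), np.float64(99.0)]
side knob [621.6 -40.3 166.5] ang -52.6
row [-0.0399, 0.1652, -0.005, 0.0008]
```

Emit:
move_arm(moves=[[-0.01,0.045,0,0],[-0.02,0.09,0,0],[-0.03,0.13,0,0],[-0.04,0.165,0,0],[-0.04,0.165,0,0],[-0.04,0.165,0.03,0],[-0.04,0.165,0.06,0],[-0.04,0.165,0.076,0],[-0.04,0.165,0.076,0],[-0.04,0.165,0.076,0]])

```text
clock: 36.85
eef_pos: [622.3, -40.4, 134.4]
eef_rot: [-3.141, -0.0, 1.455]
wrist_force: [0.3, -0.5, 0.3]
finger_gap: 59.7
finger_force: 0.0
```

Emit:
move_arm(moves=[[0,0,0,0],[0,0,0,0],[0,0,0,0],[0,0,0,0],[0,0,0,0],[0,0,0,0],[0,0,0,0],[0,0,0,0]], jaw=0.005, squeeze=40)

```text
clock: 37.65
eef_pos: [623.1, -41.0, 134.8]
eef_rot: [3.14, 0.0, 1.455]
wrist_force: [3.6, -3.3, -0.7]
finger_gap: 19.5
finger_force: 40.0
```

Emit:
move_arm(moves=[[0.0069,0.0059,0,0],[0.0147,0.0107,0,0],[0.0231,0.0141,0,0],[0.0319,0.0163,0,0],[0.041,0.017,0,0],[0.0501,0.0163,0,0],[0.0589,0.0141,0,0],[0.0673,0.0107,0,0],[0.0751,0.0059,0,0],[0.082,0,0,0],[0.082,0,0,0],[0.082,0,0,0]])

```text
clock: 38.85
eef_pos: [639.1, 47.9, 135.2]
eef_rot: [3.123, -0.012, 1.46]
wrist_force: [68.3, 42.0, -30.0]
finger_gap: 17.9
finger_force: 46.0
```

Emit:
move_arm(moves=[[0,0,0,0],[0,0,0,0],[0,0,0,0],[0,0,-0.03,0],[0,0,-0.08,0],[0,0,-0.08,0]], jaw=0.07)

```text
clock: 39.45
eef_pos: [634.1, 41.1, 221.6]
eef_rot: [3.132, -0.001, 1.455]
wrist_force: [-0.2, 1.3, 0.8]
finger_gap: 62.1
finger_force: 0.0
```

Run:
```python
from held import *
import m
m.rockets(dict(green=(490,660,-420,-230)))
for y in (2.214,): go(580.6,-339.4,215,y)
knob(); print(manip.read_state()["joints"].round(2))
```

```text
green top 75 axis [ 581.1 -341.1] r 19.7 zmax 162.0 hi xy [ 580.5 -338.6  155.3]
green side 190 axis [ 579.8 -338.5] r 18.6 zmax 162.0 hi xy [ 578.8 -340.9  155.4]
row [-0.3838, -0.0076, 0.0005, -0.7586]
side knob 27 [629.9  43.  165.4] ang 41.5
[0.01 0.48 1.25 0.   1.41 0.12]
```

Run:
```python
from held import *
c=knob(); t=cam("top"); print(manip.read_state()["clock"])
cv2.imwrite("pics/w9.png",np.hstack([cv2.resize(c["frame"][110:290,150:360],(467,400)),cv2.resize(t["frame"][110:260,180:310],(333,400))]))
```

```text
side knob 26 [628.3  42.7 166.2] ang 42.4
39.8
```

View pics/w9.png

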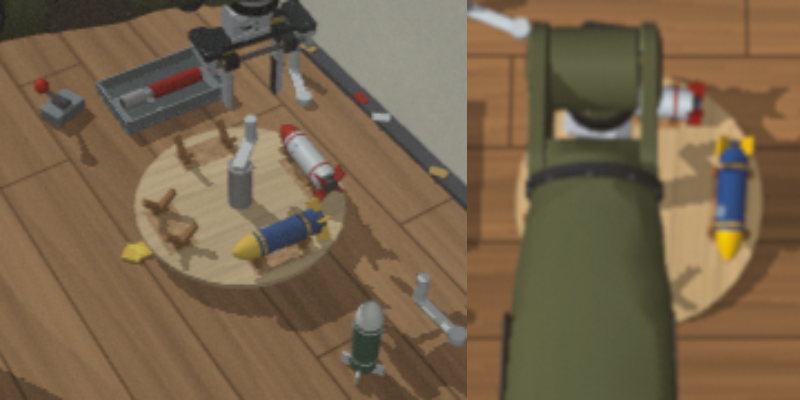

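The views show chrome and blue seated in their cradles, with an empty one at the pointer, and the knob turned to the far side. Green still stands; going to it while the deck settles.

Emit:
move_arm(moves=[[-0.04,0,0,-0.08],[-0.085,-0.001,0,-0.18],[-0.13,-0.002,0,-0.3],[-0.175,-0.003,0,-0.42],[-0.22,-0.004,0,-0.55],[-0.265,-0.005,0,-0.68],[-0.31,-0.006,0,-0.7586],[-0.35,-0.007,0,-0.7586],[-0.3838,-0.0076,0,-0.7586],[-0.3838,-0.0076,0,-0.7586],[-0.3838,-0.0076,0,-0.7586],[-0.3838,-0.0076,0,-0.7586]])

```text
clock: 41.0
eef_pos: [580.6, -338.4, 214.3]
eef_rot: [-3.142, -0.001, 2.215]
wrist_force: [0.4, 0.1, 0.5]
finger_gap: 70.0
finger_force: 0.0
```

Run:
```python
from held import *
import m
m.rockets(dict(green=(490,660,-420,-230)))
go(580.6,-339.6,116,2.214); knob()
```

```text
green top 65 axis [ 581.3 -340.9] r 19.4 zmax 153.3 hi xy [ 587.6 -331.2  147.4]
green side 187 axis [ 579.8 -338.6] r 18.6 zmax 158.9 hi xy [ 577.6 -341.5  152.2]
row [-0.0009, -0.0009, 0.0987, 0.0013]
top knob 33 [631.2  41.2 166.6] ang 39.3
```

Emit:
move_arm(moves=[[-0.001,-0.001,0.04,0],[-0.001,-0.001,0.08,0],[-0.001,-0.001,0.097,0],[-0.001,-0.001,0.0985,0],[-0.001,-0.001,0.0985,0],[-0.001,-0.001,0.0985,0]])

```text
clock: 41.8
eef_pos: [580.8, -341.1, 118.0]
eef_rot: [3.141, 0.002, 2.214]
wrist_force: [0.2, 0.9, -0.2]
finger_gap: 69.9
finger_force: 0.0
```

Emit:
move_arm(moves=[[0,0,0,0],[0,0,0,0],[0,0,0,0],[0,0,0,0],[0,0,0,0],[0,0,0,0],[0,0,0,0]], jaw=0.025, squeeze=5)

```text
clock: 42.5
eef_pos: [580.3, -340.9, 116.3]
eef_rot: [3.141, 0.0, 2.214]
wrist_force: [1.2, 0.2, 1.4]
finger_gap: 39.8
finger_force: 5.0
```

Emit:
move_arm(moves=[[0.0084,0,-0.0015,0],[0.0168,0,-0.0023,0],[0.0338,0,-0.0023,0],[0.0506,0,0,0],[0.0669,0,0.0048,0],[0.0823,0,0.0118,0],[0.0823,0,0.0118,0]])

```text
clock: 43.2
eef_pos: [529.9, -273.5, 104.7]
eef_rot: [3.142, 0.0, 2.215]
wrist_force: [0.2, 0.3, 0.7]
finger_gap: 39.6
finger_force: 5.0
```

Run:
```python
from h import *
c=cam("side"); cv2.imwrite("pics/w10.png",cv2.resize(c["frame"][210:340,230:380],(600,520),interpolation=cv2.INTER_CUBIC))
```

```text
(no output)
```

View pics/w10.png

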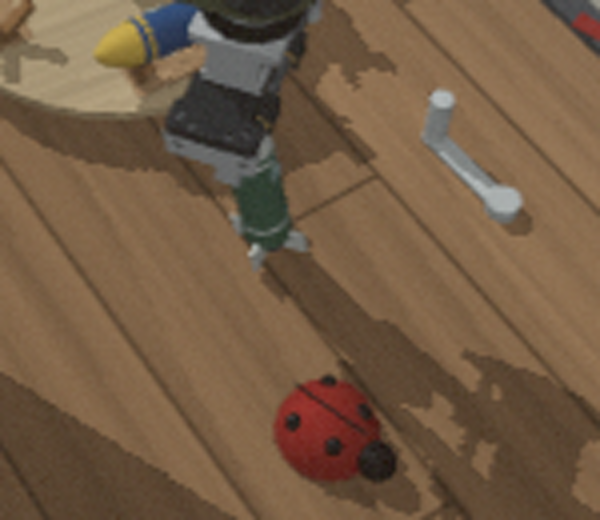

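Run:
```python
from h import *
c=cam("side"); P=world(c); q=blob(c,P,(490,610,-350,-240),(3,130),((35,40,20),(95,255,200)))
mu=q.mean(0); e=np.linalg.svd(q-mu,full_matrices=0)[2][0]; print(len(q),mu,e*np.sign(e[2]),"tilt",np.degrees(np.arccos(abs(e[2]))),q.min(0),q.max(0))
print(manip.read_state()["eef_pos"])
```

```text
168 [ 534.33189825 -303.12683366   70.08590339] [-0.14804001  0.13995033  0.97902914] tilt 11.754593859027269 [ 517.01872763 -315.75946347   11.3546545 ] [ 558.95773408 -288.43694338  115.57402438]
[ 530.57099583 -274.59880558  104.83329097]
```

Emit:
move_arm(moves=[[0,0,0,0],[0,0,0,0],[0,0,0,0],[0,0,0,0],[0,0,-0.06,0],[0,0,-0.11,0],[0,0,-0.11,0],[-0.1,0,-0.11,0],[-0.18,0,-0.11,0],[-0.18,0,-0.11,0],[-0.18,0,-0.11,0]], jaw=0.07)

```text
clock: 44.4
eef_pos: [639.3, -420.8, 213.2]
eef_rot: [-3.141, -0.001, 2.213]
wrist_force: [0.6, 0.3, 0.3]
finger_gap: 70.1
finger_force: 0.0
```

Run:
```python
from h import *
import m
cs=m.rockets(dict(green=(480,600,-360,-220)))
for c in cs:
    P=world(c); q=blob(c,P,(480,610,-370,-220),(5,22),((0,0,110),(180,70,255)))
    d=q[:,:2]-[547,-295]
    print(c["n"],len(q)); a=np.degrees(np.arctan2(d[:,1],d[:,0])).round(0); r=np.hypot(*d.T).round(0)
    print([(int(x),int(y)) for x,y in sorted(zip(a,r))][::max(1,len(q)//40)])
cv2.imwrite("pics/w11.png",cv2.resize(np.vstack([c["frame"][s] for c,s in zip(cs,[np.s_[175:225,300:370],np.s_[215:275,270:340]])]),(420,660),interpolation=cv2.INTER_CUBIC)[:600])
```

```text
green top 68 axis [ 550.3 -301.3] r 19.3 zmax 161.5 hi xy [ 550.8 -301.1  155. ]
green side 180 axis [ 548.7 -299. ] r 18.9 zmax 161.5 hi xy [ 546.6 -301.   154.8]
top 14
[(-146, 20), (-137, 31), (-136, 32), (-135, 27), (-134, 29), (-132, 23), (-131, 25), (16, 21), (19, 26), (19, 29), (20, 31), (22, 28), (117, 12), (125, 23)]
side 27
[(-140, 29), (-138, 18), (-138, 32), (-138, 32), (-137, 31), (-135, 22), (-134, 23), (-64, 29), (-62, 28), (-62, 32), (-60, 35), (-60, 35), (-59, 32), (-58, 34), (-57, 24), (-55, 30), (-53, 27), (-53, 30), (118, 18), (119, 22), (122, 19), (123, 18), (123, 25), (124, 21), (124, 24), (125, 25), (128, 21)]
```

View pics/w11.png

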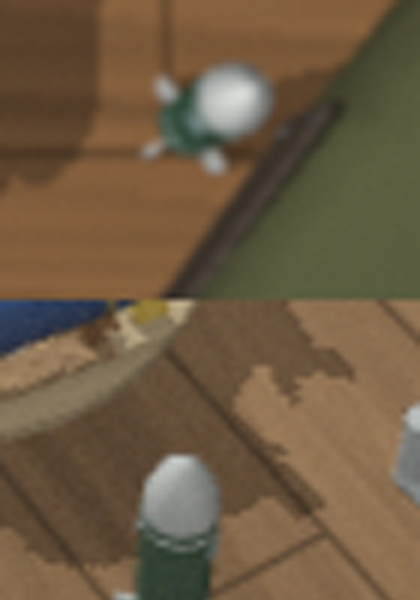

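The top crop shows green standing with its fins at about 31°, 121°, 211° and 301°. My push ran along a fin, which is why it slid. I'll tip it along 166°, between two fins.

Run:
```python
from h import *
go(549.7,-300.2,213,2.897); go(549.7,-300.2,117,2.897)
h,a=119,22
print([[round(float(a-a*np.cos(t)+h*np.sin(t))/1000,4),0,round(float(h-a*np.sin(t)-h*np.cos(t))/1000,4),0] for t in np.radians([4,8,16,24,32,40])])
```

```text
row [0.1513, 0.001, -0.0037, -0.6851]
row [0.1513, 0.001, 0.0923, -0.6851]
[[0.0084, 0, -0.0012, 0], [0.0168, 0, -0.0019, 0], [0.0337, 0, -0.0015, 0], [0.0503, 0, 0.0013, 0], [0.0664, 0, 0.0064, 0], [0.0816, 0, 0.0137, 0]]
```

Emit:
move_arm(moves=[[0.04,0,0,-0.14],[0.08,0,0,-0.28],[0.12,0,0,-0.42],[0.1513,0.001,0,-0.56],[0.1513,0.001,0,-0.685],[0.1513,0.001,0,-0.685],[0.1513,0.001,0.04,-0.685],[0.1513,0.001,0.08,-0.685],[0.1513,0.001,0.091,-0.685],[0.1513,0.001,0.0925,-0.685],[0.1513,0.001,0.0925,-0.685],[0.1513,0.001,0.0925,-0.685]])

```text
clock: 45.7
eef_pos: [549.6, -297.9, 123.9]
eef_rot: [-3.141, 0.003, 2.898]
wrist_force: [-0.2, -0.1, 0.9]
finger_gap: 70.0
finger_force: 0.0
```

Emit:
move_arm(moves=[[0,0,0,0],[0,0,0,0],[0,0,0,0],[0,0,0,0],[0,0,0,0],[0,0,0,0],[0,0,0,0]], jaw=0.025, squeeze=4)

```text
clock: 46.4
eef_pos: [548.9, -297.5, 122.0]
eef_rot: [-3.141, 0.0, 2.899]
wrist_force: [-0.9, -0.1, 1.8]
finger_gap: 39.6
finger_force: 4.0
```

Emit:
move_arm(moves=[[0.0084,0,-0.0012,0],[0.0168,0,-0.0019,0],[0.0337,0,-0.0015,0],[0.0503,0,0.0013,0],[0.0664,0,0.0064,0],[0.0816,0,0.0137,0],[0.0816,0,0.0137,0]])

```text
clock: 47.1
eef_pos: [467.4, -277.1, 107.6]
eef_rot: [3.141, -0.002, 2.898]
wrist_force: [-0.7, -0.3, 1.7]
finger_gap: 39.1
finger_force: 4.0
```

Run:
```python
from h import *
c=cam("side"); P=world(c); q=blob(c,P,(420,610,-350,-220),(3,130),((35,40,20),(95,255,200)))
mu=q.mean(0); e=np.linalg.svd(q-mu,full_matrices=0)[2][0]; print(len(q),mu,e*np.sign(e[2]),"tilt",np.degrees(np.arccos(abs(e[2]))),q.min(0),q.max(0))
```

```text
153 [ 510.53540321 -302.66559781   64.94179422] [-0.72339557  0.08122805  0.68563901] tilt 46.714117836885336 [ 471.44122319 -313.66199218   23.06083587] [ 549.4913224  -289.26485371  100.32462641]
```

Emit:
move_arm(moves=[[0.0144,0,0.009,0],[0.0274,0,0.0199,0],[0.0387,0,0.0326,0],[0.0482,0,0.0467,0],[0.0556,0,0.0619,0],[0.0597,0,0.074,0],[0.061,0,0.082,0],[0.061,0,0.086,0],[0.061,0,0.086,0]])

```text
clock: 48.05
eef_pos: [410.6, -263.2, 22.0]
eef_rot: [3.141, -0.0, 2.899]
wrist_force: [-1.6, -0.1, -0.4]
finger_gap: 39.4
finger_force: 4.0
```

Emit:
move_arm(moves=[[0,0,0,0],[0,0,0,0],[0,0,0,0],[0,0,0,0],[0,0,-0.06,0],[0,0,-0.12,0],[-0.08,0,-0.18,0],[-0.15,0,-0.18,0],[-0.2,0,-0.18,0],[-0.2,0,-0.18,0]], jaw=0.07)

```text
clock: 49.05
eef_pos: [586.4, -306.5, 198.8]
eef_rot: [-3.141, 0.001, 2.899]
wrist_force: [-0.5, -0.6, 0.4]
finger_gap: 70.5
finger_force: 0.0
```

Run:
```python
from held import *
import m
m.lying((340,600,-350,-200)); knob()
print(manip.read_state()["eef_pos"])
```

```text
top 1
side 605 dir [-0.976  0.219] ext [ 531.  -297.2] [ 375.3 -262.3] len 159.6 ztop 44.3
  width ends 50.0 33.8 body mid lateral [ 456.76805152 -276.18508286]
top knob 33 [631.3  41.2 166.3] ang 39.3
[ 584.75279576 -306.0748317   196.33465208]
```

Run:
```python
from h import *
go(453.5,-275.7,200,2.915)
go(463.1,19.5,200,1.4545,p=[453.5,-275.7,200],yaw0=2.915)
```

```text
row [0.1347, -0.002, -0.0037, -0.0155]
row [0.057, 0.2898, 0.0, 1.4605]
```

Emit:
move_arm(moves=[[0.04,0,0,-0.0155],[0.09,-0.001,0,-0.0155],[0.1347,-0.002,0,-0.0155],[0.1347,-0.002,0,-0.0155],[0.1347,-0.002,0.04,-0.0155],[0.1347,-0.002,0.09,-0.0155],[0.1347,-0.002,0.13,-0.0155],[0.1347,-0.002,0.16,-0.0155],[0.1347,-0.002,0.18,-0.0155],[0.1347,-0.002,0.189,-0.0155],[0.1347,-0.002,0.189,-0.0155],[0.1347,-0.002,0.189,-0.0155]])

```text
clock: 50.45
eef_pos: [453.6, -276.1, 9.7]
eef_rot: [-3.141, 0.001, 2.914]
wrist_force: [0.6, -1.6, 0.6]
finger_gap: 69.9
finger_force: 0.0
```

Run:
```python
from h import *
go(453.5,-275.7,6,2.915)
c=cam("side"); cv2.imwrite("pics/w12.png",cv2.resize(c["frame"][180:310,200:350],(600,520),interpolation=cv2.INTER_CUBIC))
```

```text
row [0.0002, 0.0004, 0.0037, -0.0007]
```

View pics/w12.png

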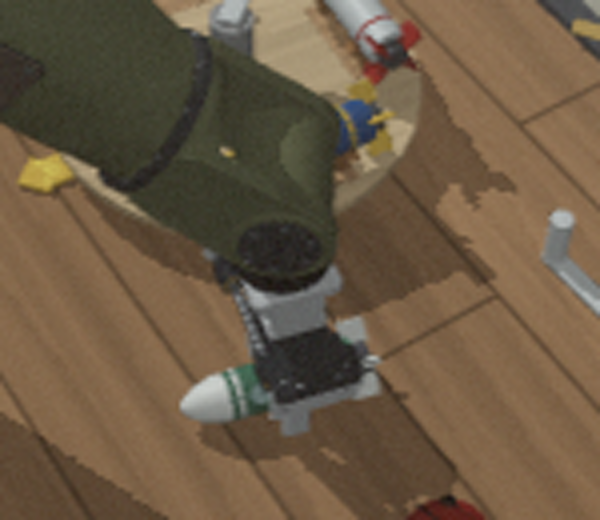

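The gripper straddles the green rocket, nose at (195,400), with fingers either side of the body. Close, lift and carry.

Emit:
move_arm(moves=[[0,0,0.0035,0],[0,0,0.0035,0],[0,0,0.0035,0],[0,0,0.0035,0],[0,0,0.0035,0],[0,0,0.0035,0],[0,0,0.0035,0]], jaw=0.02, squeeze=40)

```text
clock: 51.2
eef_pos: [453.5, -275.9, 5.2]
eef_rot: [-3.142, 0.0, 2.914]
wrist_force: [0.1, 0.3, 1.5]
finger_gap: 39.2
finger_force: 40.0
```

Emit:
move_arm(moves=[[0,0,-0.02,0],[0,0,-0.05,0],[0,0,-0.1,0],[0,0,-0.15,0],[0,0,-0.194,0],[0,0,-0.194,0],[0,0,-0.194,0]])

```text
clock: 51.9
eef_pos: [453.3, -275.8, 199.0]
eef_rot: [-3.141, 0.001, 2.914]
wrist_force: [-0.6, -0.1, -2.2]
finger_gap: 39.0
finger_force: 40.0
```

Emit:
move_arm(moves=[[0.005,0.03,0,0.13],[0.01,0.06,0,0.26],[0.018,0.09,0,0.39],[0.024,0.12,0,0.52],[0.03,0.15,0,0.65],[0.035,0.18,0,0.78],[0.04,0.21,0,0.91],[0.047,0.24,0,1.04],[0.053,0.27,0,1.17],[0.057,0.29,0,1.3],[0.057,0.29,0,1.4],[0.057,0.29,0,1.46]])

```text
clock: 53.1
eef_pos: [462.3, 20.2, 196.9]
eef_rot: [-3.138, 0.0, 1.452]
wrist_force: [-0.8, -0.1, -2.4]
finger_gap: 39.0
finger_force: 40.0
```

Emit:
move_arm(moves=[[0,0,0,0],[0,0,0,0]])

```text
clock: 53.3
eef_pos: [462.7, 19.5, 197.8]
eef_rot: [-3.139, 0.0, 1.456]
wrist_force: [0.1, -0.4, -1.4]
finger_gap: 39.0
finger_force: 40.0
```

Run:
```python
from held import *
held((180,238)); go(463.1,19.5,66,1.4545); knob()
```

```text
top 51 along -82.3 -45.4 radial at ends -1.8 -17.1
side 452 along -84.4 52.6 radial at ends -2.8 7.0
[462.70013112  19.48197643 197.77557678] [-3.14039039e+00  9.29656919e-05  1.45563192e+00]
row [0.0001, 0.0001, 0.1324, 0.0011]
top knob 32 [631.2  41.5 167. ] ang 39.5
side knob 24 [629.5  41.9 166.8] ang 41.0
```

Emit:
move_arm(moves=[[0.002,0.0005,0.04,0.001],[0.002,0.0005,0.08,0.001],[0.002,0.0005,0.11,0.001],[0.002,0.0005,0.125,0.001],[0.002,0.0005,0.131,0.001],[0.002,0.0005,0.134,0.001],[0.002,0.0005,0.134,0.001],[0.002,0.0005,0.134,0.001]])

```text
clock: 54.3
eef_pos: [464.4, 21.5, 65.9]
eef_rot: [3.14, -0.0, 1.453]
wrist_force: [-0.2, -0.1, -1.4]
finger_gap: 38.8
finger_force: 40.0
```

Emit:
move_arm(moves=[[0,0,0.001,0],[0,0,0.002,0],[0,0,0.003,0],[0,0,0.0035,0]])

```text
clock: 54.7
eef_pos: [464.6, 21.6, 62.4]
eef_rot: [3.14, -0.0, 1.454]
wrist_force: [-2.4, 1.8, 12.3]
finger_gap: 38.9
finger_force: 40.0
```

Emit:
move_arm(moves=[[0,0,0,0],[0,0,0,0],[0,0,0,0],[0,0,0,0],[0,0,-0.03,0],[0,0,-0.08,0],[0,0,-0.14,0],[0,0,-0.15,0],[0,0,-0.15,0]], jaw=0.06)

```text
clock: 55.6
eef_pos: [465.0, 21.4, 214.5]
eef_rot: [3.136, -0.0, 1.453]
wrist_force: [0.4, 0.4, -1.3]
finger_gap: 60.2
finger_force: 0.0
```

```bash
python3 -W ignore - <<'E'
from held import *
seated(); go(631.8,41.3,215,1.4545); go(631.8,41.3,215,-.117)
E
```

```text
top 33 along -81.3 -34.4 rad -/0/+ [np.float64(-3.4), np.float64(nan), np.float64(nan)] ztop [np.float64(93.5), None, None]
top knob [631.8  41.1 166.9] ang 38.8
side 360 along -79.5 78.7 rad -/0/+ [np.float64(-1.1), np.float64(-2.5), np.float64(-4.2)] ztop [np.float64(99.4), np.float64(99.6), np.float64(98.6)]
side knob [631.5  42.8 166.3] ang 40.3
row [0.0394, 0.1647, -0.0041, -0.0011]
row [0.0394, 0.1647, -0.0041, 1.5704]
```

Emit:
move_arm(moves=[[0.01,0.045,0,0],[0.02,0.09,0,0],[0.03,0.13,0,0],[0.0394,0.1647,0,0],[0.0394,0.1647,0,0],[0.0394,0.1647,0.03,0],[0.0394,0.1647,0.06,0],[0.0394,0.1647,0.077,0],[0.0394,0.1647,0.077,0],[0.0394,0.1647,0.077,0]])

```text
clock: 56.7
eef_pos: [631.6, 41.2, 134.4]
eef_rot: [-3.141, 0.0, 1.453]
wrist_force: [-0.4, -0.8, 0.3]
finger_gap: 59.9
finger_force: 0.0
```

Emit:
move_arm(moves=[[0,0,0,0],[0,0,0,0],[0,0,0,0],[0,0,0,0],[0,0,0,0],[0,0,0,0],[0,0,0,0],[0,0,0,0]], jaw=0.005, squeeze=30)

```text
clock: 57.5
eef_pos: [632.6, 41.6, 134.8]
eef_rot: [3.14, -0.001, 1.454]
wrist_force: [4.7, 2.9, -0.9]
finger_gap: 19.3
finger_force: 30.0
```

Emit:
move_arm(moves=[[0.0059,-0.0069,0,0],[0.0107,-0.0147,0,0],[0.0141,-0.0231,0,0],[0.0163,-0.0319,0,0],[0.017,-0.041,0,0]])

```text
clock: 58.0
eef_pos: [594.6, 64.2, 134.9]
eef_rot: [3.137, -0.002, 1.455]
wrist_force: [9.5, 2.8, -0.6]
finger_gap: 19.3
finger_force: 30.0
```

Emit:
move_arm(moves=[[-0.0007,-0.0091,0,0],[-0.0029,-0.0179,0,0],[-0.0063,-0.0263,0,0],[-0.0111,-0.0341,0,0],[-0.017,-0.041,0,0],[-0.017,-0.041,0,0],[-0.017,-0.041,0,0]])

```text
clock: 58.7
eef_pos: [550.2, 50.3, 135.2]
eef_rot: [-3.142, 0.0, 1.452]
wrist_force: [-2.8, -1.6, 8.7]
finger_gap: 19.2
finger_force: 30.0
```

Emit:
move_arm(moves=[[0,0,0,0],[0,0,0,0],[0,0,0,0],[0,0,-0.03,0],[0,0,-0.08,0],[0,0,-0.08,0]], jaw=0.07)

```text
clock: 59.3
eef_pos: [552.6, 51.0, 220.6]
eef_rot: [3.133, -0.001, 1.453]
wrist_force: [0.4, 0.3, -0.3]
finger_gap: 63.9
finger_force: 0.0
```

Run:
```python
from h import *
for n in ("top","side"):
    c=cam(n);P=world(c)
    q=blob(c,P,(370,480,330,430),(85,115),((0,120,80),(10,255,255))); print(n,"tip",len(q),q.mean(0) if len(q) else "")
    q=blob(c,P,(390,510,330,440),(22,40)); print(cv2.minAreaRect(q[:,:2].astype(np.float32)), q[:,2].max())
    q=blob(c,P,(380,510,330,440),(42,115)); mu=q.mean(0); e=np.linalg.svd(q-mu,full_matrices=0)[2][0]; print("lever",len(q),mu,e)
print(manip.read_state()["eef_pos"],manip.read_state()["eef_rot"])
```

```text
top tip 46 [410.05243332 369.85856585 100.19411984]
((445.8486022949219, 383.8815612792969), (69.74461364746094, 49.258697509765625), 21.955270767211914) 38.4026936425048
lever 66 [414.69299748 370.59786607  90.49033768] [-0.46291496 -0.17333814  0.86928915]
side tip 32 [408.84868103 370.42848634  97.96692039]
((444.85394287109375, 383.74554443359375), (72.63253784179688, 53.628421783447266), 20.222328186035156) 39.8809798448392
lever 52 [414.81964519 372.95033707  84.58983243] [ 0.47247826  0.16155803 -0.86640827]
[550.83198113  50.90154753 215.0711125 ] [ 3.14014079e+00 -1.81606848e-04  1.45344154e+00]
```

Run:
```python
from h import *
go(366,353.4,215,1.938)
```

```text
row [0.2788, -0.219, 0.0001, -0.4846]
```

Emit:
move_arm(moves=[[0.035,-0.0275,0,-0.1],[0.07,-0.055,0,-0.2],[0.105,-0.0825,0,-0.3],[0.14,-0.11,0,-0.4],[0.175,-0.1375,0,-0.4846],[0.21,-0.165,0,-0.4846],[0.245,-0.1925,0,-0.4846],[0.2788,-0.219,0,-0.4846],[0.2788,-0.219,0,-0.4846],[0.2788,-0.219,0,-0.4846]], jaw=0)

```text
clock: 60.4
eef_pos: [365.1, 353.4, 213.2]
eef_rot: [-3.139, 0.001, 1.94]
wrist_force: [0.4, -1.1, 0.2]
finger_gap: 0.3
finger_force: 0.0
```

```bash
python3 -W ignore - <<'E'
from held import *
c=knob(); seated(); go(366,353.4,75,1.938)
t=cam("top"); cv2.imwrite("pics/w13.png",np.hstack([cv2.resize(c["frame"][110:290,150:360],(467,400)),cv2.resize(t["frame"][110:260,130:310],(333,278),)[:278].copy() if 0 else cv2.resize(t["frame"][110:260,180:310],(333,400))]))
E
```

```text
top knob 31 [550.   49.1 166.8] ang 130.0
side knob 26 [549.3  51.1 165.5] ang 129.2
top none
side 2 along 115.0 126.0 rad -/0/+ [np.float64(nan), np.float64(nan), np.float64(nan)] ztop [None, None, None]
side knob [549.6  50.6 165.8] ang 129.4
row [0.001, -0.0001, 0.1392, -0.0016]
```

View pics/w13.png

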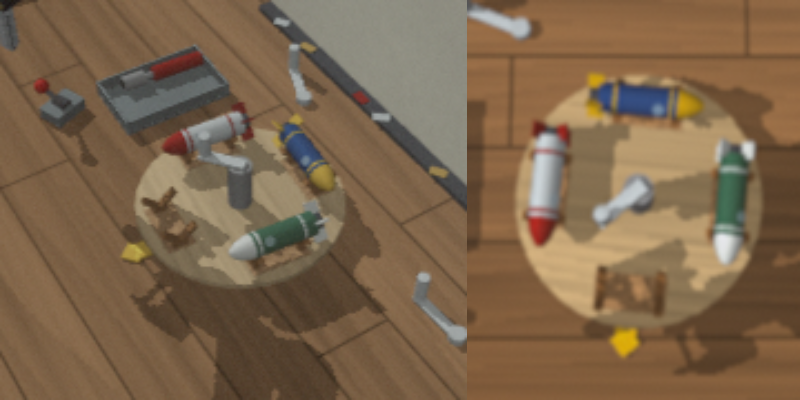

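All three rockets are cradled and the empty cradle at (630,290) faces the pointer at (625,340). Now the lamp lever.

Emit:
move_arm(moves=[[0.001,0,0.04,0],[0.001,0,0.08,0],[0.001,0,0.12,0],[0.001,0,0.139,0],[0.001,0,0.139,0],[0.001,0,0.139,0]])

```text
clock: 61.25
eef_pos: [366.1, 354.2, 76.3]
eef_rot: [3.141, -0.0, 1.937]
wrist_force: [-0.1, 0.9, 1.2]
finger_gap: 0.2
finger_force: 0.0
```

Emit:
move_arm(moves=[[0,0.015,0,0],[0,0.025,0,0],[0,0.035,0,0],[0,0.043,0,0],[0,0.051,0,0],[0,0.059,0,0],[0,0.067,0,0],[0,0.075,0,0],[0,0.083,0,0],[0,0.085,0,0],[0,0.085,0,0]])

```text
clock: 62.35
eef_pos: [445.0, 384.9, 75.3]
eef_rot: [-3.141, 0.0, 1.938]
wrist_force: [0.3, -1.1, 0.2]
finger_gap: 0.5
finger_force: 0.0
```

Emit:
move_arm(moves=[[0,0.003,0,0],[0,0.006,0,0],[0,0.006,0,0]])

```text
clock: 62.65
eef_pos: [450.6, 387.1, 75.6]
eef_rot: [3.141, -0.0, 1.938]
wrist_force: [0.6, -0.1, 0.3]
finger_gap: 0.2
finger_force: 0.0
```

```bash
cat > lamp.py <<'E'
from h import *
for n in ("top","side"):
    c=cam(n);P=world(c); q=blob(c,P,(370,530,330,440),(60,115),((0,150,80),(8,255,255)))
    if len(q):
        m=q.mean(0); d=(m[:2]-[445.3,383.8])@[.934,.358]; print(n,len(q),m,"along",d,"ang",np.arctan2(d,m[2]-30))
print(manip.read_state()["eef_pos"])
E
python3 lamp.py
```

```text
side 13 [475.49362841 392.4901401  102.20830733] along 31.311919087574992 ang 0.4091602582443259
[450.46428067 387.10991813  75.6215291 ]
```

Emit:
move_arm(moves=[[0,0.002,0,0],[0,0.004,0,0],[0,0.004,0,0]])

```text
clock: 63.05
eef_pos: [454.3, 388.5, 75.5]
eef_rot: [3.142, 0.0, 1.938]
wrist_force: [0.5, -0.4, 1.0]
finger_gap: 0.5
finger_force: 0.0
```

Emit:
move_arm(moves=[[0,0.002,0,0],[0,0.003,0,0],[0,0.003,0,0]])

```text
clock: 63.35
eef_pos: [457.1, 389.6, 75.5]
eef_rot: [3.142, -0.0, 1.938]
wrist_force: [-0.2, -0.4, 0.7]
finger_gap: 0.1
finger_force: 0.1
```

```bash
python3 lamp.py; python3 -c "
from h import *
print(manip.read_state()['wrist_force'])"
```

```text
side 16 [482.97227646 394.59946776  99.82078285] along 39.05211567615407 ang 0.5099700240528631
[457.04066667 389.58666214  75.60996011]
[-0.22194194 -0.85209148 -0.13085155]
```

Emit:
move_arm(moves=[[0,0.0015,0,0],[0,0.003,0,0],[0,0.003,0,0]])

```text
clock: 63.75
eef_pos: [459.9, 390.7, 75.5]
eef_rot: [3.142, -0.0, 1.938]
wrist_force: [-0.5, 0.0, -0.4]
finger_gap: 0.5
finger_force: 0.1
```

```bash
python3 lamp.py; python3 -c "
from h import *
print(manip.read_state()['wrist_force'])"
```

```text
side 14 [484.25707473 394.00372365  99.65933542] along 40.038840863785396 ang 0.5216694467568546
[459.87380249 390.68733217  75.61073494]
[-0.12435986  0.31530102  0.16717541]
```

Emit:
move_arm(moves=[[0,0.002,0,0],[0,0.003,0,0],[0,0.003,0,0]])

```text
clock: 64.15
eef_pos: [460.7, 391.1, 75.3]
eef_rot: [-3.136, 0.001, 1.938]
wrist_force: [-15.3, -6.8, 8.3]
finger_gap: 0.1
finger_force: 8.4
```

```bash
python3 lamp.py
```

```text
side 13 [485.92973241 397.57241268  96.91197596] along 42.87869381380243 ang 0.5698964095721664
[460.73081508 391.04679976  75.34142049]
```

Hard stop felt (17 N), so the lever is fully over. Back off, rise, and check.

Emit:
move_arm(moves=[[0,-0.015,0,0],[0,-0.05,0,0],[0,-0.09,0,0],[0,-0.09,0,0],[0,-0.09,-0.05,0],[0,-0.09,-0.1,0],[0,-0.09,-0.14,0],[0,-0.09,-0.14,0],[0,-0.09,-0.14,0],[0,-0.09,-0.14,0]])

```text
clock: 65.25
eef_pos: [378.4, 359.1, 214.2]
eef_rot: [-3.14, 0.001, 1.938]
wrist_force: [0.3, -0.2, -0.4]
finger_gap: 0.3
finger_force: 0.0
```

```bash
python3 lamp.py
python3 - <<'E'
from held import *
c=knob(); cv2.imwrite("pics/w14.png",cv2.resize(c["frame"][100:300,140:400],(780,600),interpolation=cv2.INTER_CUBIC))
E
```

```text
top 44 [481.77054872 398.03465658  99.35302009] along 39.15949956318053 ang 0.5140137243362556
side 27 [480.93244472 398.14947513  97.32818098] along 38.41781546561529 ang 0.5185252579993487
[378.31030926 359.13162556 214.15542132]
top knob 32 [549.7  49.3 166.1] ang 130.1
side knob 29 [549.8  50.5 164.8] ang 129.3
```

View pics/w14.png

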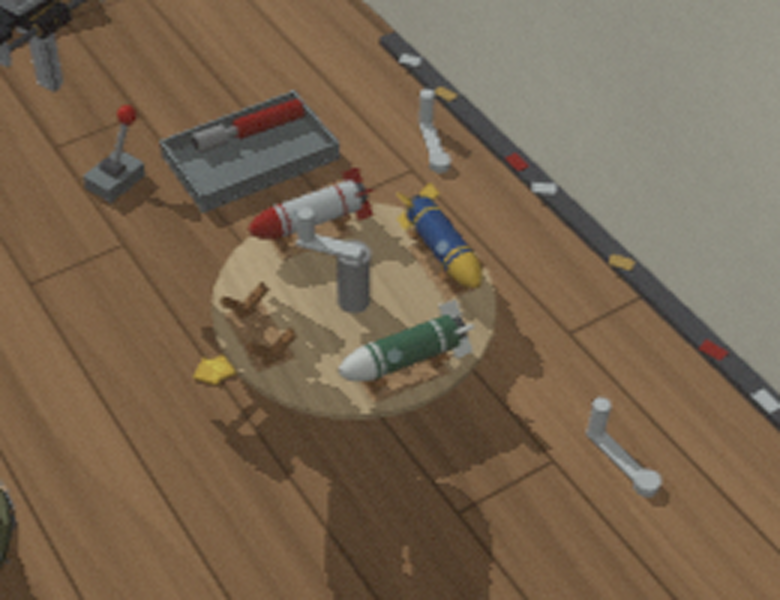

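The lever now leans over at (125,115), the rockets are cradled and the empty cradle is at the pointer. The driver seems shifted towards a tray wall, so I'll check that it still lies flat.

Run:
```python
from h import *
for n in ("top","side"):
    c=cam(n);P=world(c)
    q=blob(c,P,(515,735,265,395),(12,70),((0,130,50),(12,255,255))); mu=q.mean(0); e=np.linalg.svd(q-mu,full_matrices=0)[2][0]; t=(q-mu)@e
    print(n,len(q),mu.round(1),e.round(3),np.ptp(t).round(1),q.min(0).round(1),q.max(0).round(1),"z by t",[np.percentile(q[(t>a)&(t<=a+20),2],85).round(1) for a in(-50,-30,-10,10,30) if ((t>a)&(t<=a+20)).any()])
    v,u=proj(c,[609,332,20]);
```

```text
top 186 [674.7 367.1  29.6] [-0.997  0.072 -0.002] 98.0 [626.9 353.3  19.8] [725.4 383.7  36.5] z by t [np.float64(33.3), np.float64(34.0), np.float64(33.5), np.float64(32.0), np.float64(33.3)]
side 135 [672.9 364.3  27.1] [-0.997  0.076  0.007] 101.7 [623.3 351.4  12.4] [724.8 385.5  39. ] z by t [np.float64(33.5), np.float64(33.2), np.float64(31.1), np.float64(33.8), np.float64(34.2)]
```

```bash
python3 -c "
from cell import manip
print(manip.sign_off())"
```

```text
the job is handed in; nothing more can be done
None
```

The job is done and handed in: the nut driver lies flat in the tray, all three rockets are cradled, an empty cradle sits at the pointer with the carousel in a click, and the lamp is switched on.

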